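Unload the dip-slide incubator

ROBOT

A 6-joint arm with a two-finger parallel gripper is mounted at the origin on the work surface. World frame = base frame: x ahead of the robot, y to its left, z up, the work surface at z = 0. Lengths are in m, angles in rad, forces in N, time in s.
With the tool pointing down it reaches from about 0.375 to 0.9 m from the base axis. Payload 3.1 kg.
Tool frame: the origin (TCP) lies at the very end of the fingers, on their centre line; the grasp point (between the pads) lies 19 mm behind it (r.pinch_z is the distance from the TCP to the grasp point, in m); x points along the fingers, y is the direction in which the jaws open and shut, and the axes are right-handed (so a half turn about x gives the same grasp; the last joint's range is limited). The gripper opens to 87 mm and grips with 3 to 60 N. Pads are 19 mm wide; open, the fingers measure 117 mm over their backs; the gripper's body (75 mm by 190 mm) begins 51 mm behind the grasp point.
Start: joints at [1.081, 0.527, 1.433, -0, 1.181, -0.178], TCP at [0.191, 0.595, 0.197] pointing down, gripper open.
Joint ranges: [-3.08, 3.08], [-0.75, 2.2], [0.22, 2.44], [-1.43, 4.57], [0, 2.65], [-2.85, 2.85]. Speed limits (rad/s): [2.79, 2.79, 3.14, 3.14, 3.14, 3.14].

INTERFACE

Orientations are given as a unit quaternion [x, y, z, w].
In Python, from plant import get_obs, imaging, order, r gives the robot as it stands. The module is installed in compiled form; this text tells all that it offers.
- The arm moves only by the tool apply_moves, never from a script. Its argument "moves" is a list that holds one entry, the list of rows, each a list of 6 numbers: the shift along the tool's x, y, z in m, then the turn, a rotation vector about the tool's x, y, z in rad. A call has 1 to 8 rows; each row is the pose to reach, as a shift and turn from the pose commanded when the call began, along the tool's axes at that moment; what a row does not reach only later rows make up. A row lasts 1/10 s, in which the tool goes at most 50 mm and 8.59 degrees, less where a joint would pass 70% of its speed; a pose out of reach is approached as far as the arm can. A call with a gripper value outside its range is refused whole. "fingers" is the closure in counts, from 0 (fully open) to 255 (shut), set as the call begins (left out, the last holds). The fingers move at their own pace and stop on an object; the grip force is fixed at half the most. Time passes only in rows, so rows that repeat a pose let the fingers close. It gives the time, the measured TCP pose, the force and the opening at its end, in the units of the state.
- get_obs(): the state, without advancing time (a new reading comes with each control period).
- imaging.snapshot(name): name is "scene" or "top" or "wrist"; returns a dict with "image" (420x560x3 uint8, red, green, blue), "range_z" (420x560 float32, m along the optical axis (not along the pixel's ray), 0 where there is no reading), "mtx" (3x3 intrinsics, pixels), "rvec" (rotation vector, rad) and "tvec" (3), from world to camera coordinates, as OpenCV has them. Camera axes: x right, y down, z forward; pixel columns grow to the right and rows downward; lengths in m; the calibration is good to about 2 mm. A picture is of the moment at which its call begins.
- order.close_job(): hands the job in, once; it reports no verdict.
The state is a dict: "t": time; "joints": joint angles; "dq": joint speeds; "tau": joint torques, N m; "position": TCP position; "tool_rot": TCP orientation; "ft_force": force on the tool from outside, world axes, zero at the start; "moment": the same for the moment, N m; "opening": finger opening in m.
Only numpy, scipy, OpenCV 4.12 (cv2) and the standard library are available. Lean on these libraries where they do the work, as an engineer would, in place of code of your own. Each camera call takes 0.05 s, during which the arm holds its last target. There are 200 camera calls.

TASK

Incubation is over: take the clear cover off the incubator and lay it on the grey silicone mat, then lift every culture tube straight out of its well and stand it upright in a free compartment of the grey rack, set down rather than dropped. When the wells are empty, put the cover back so that it sits fully home, and leave the thermostat dial turned so that its pointer stands on the standby mark (the long, broad mark with the dot). Keep the tubes upright throughout and leave everything else on the bench where it is.

Things in the scene. Friction and masses are not known exactly. Their poses are not given: they have to be found in the camera images.
- incubator: dip-slide incubator, fixed, white housing 222 mm (its x, depth) by 260 mm (its y, width); origin under its centre, +x away from the operator. Rear: a chamber (see point rim) with walls 140 mm high. Front (x -111 to -20 mm): console 110 mm high, dark display on its +y half, thermostat dial on a black panel on its -y half.
- rim (a point): centre of the chamber's mouth, at the height of its wall tops (140 mm above the bench); axes as the incubator's. Inside, the chamber is 110 mm (x) by 240 mm (y), walls 10 mm thick; its floor, 45 mm below the rim, is the top of an aluminium block with six wells at x -25 and 25, y -66, 0 and 66 mm. Fingers come to a tube only from straight above, closing along y.
- cover: clear flat cover, on the chamber at the start: plate 136 mm (x) by 266 mm (y), 5 mm thick, 0.3 kg; under it a plug 98 by 228 mm, 5 mm deep, that fits inside the chamber walls with 6 mm to spare each side, either way round. Origin: centre of the plug's underside, z up (plate's top at z 10 mm). Seated, its origin lies 5 mm below point rim.
- cover_handle (a point): middle of the cover's grey handle, 16 mm above the plate's top: an upright bar 80 mm long along its y, 14 mm thick in x, 32 mm high
- mat: pale grey silicone mat fixed on the bench, 290 mm (x) by 160 mm (y), 3 mm thick; origin: centre of its underside
- rack: loose grey plastic tube rack, 142 mm (x) by 118 mm (y) by 60 mm high, 0.6 kg: floor 6 mm thick and six square compartments 42 by 42 mm, open above, centred at x -46, 0 and 46, y -34 and 34 mm; walls 4 mm, a solid rib 26 mm wide between the two lanes. Origin: centre of its underside. Empty at the start.
- dial (a joint): angle (rad) of the thermostat dial, 0 to 5.236, growing clockwise seen from above; the pointer, seen from above, lies 2.618 minus this angle counter-clockwise from the incubator's +x. The standby mark is at 1.047. The dial stays where it is left (friction about 0.05 N m).
- dial_grip (a point): point on the dial's upright axis at the height to grip its bar: white, 50 mm long, 14 mm thick, upright sides, top 7 mm above this point; a disc of radius 26 mm ends 23 mm below it. Its x axis runs along the bar to the pointer end (black line on top): the fingers close along its y.
- dial_pointer (a point): tip of the black pointer line on the top of the dial's bar, 24 mm from the axis
- mark (a point): round dot at the outer end of the standby mark on the console, 47 mm from the dial's axis: the one long, broad white mark with a dot; the other scale marks are short and thin
- tube0: culture tube standing in a well at the start: clear, 28 mm across and 89 mm high with a tan slide inside and a paper label, above it a white cap 32 mm across and 26 mm high; 115 mm high in all, 45 g. The wells are 30 mm across and 80 mm deep: the top 35 mm stand out of the block. Origin: centre of its underside, z up along the tube. May be absent (None).
- tube1: culture tube like tube0, same origin and size; may be absent (None)
- tube2: culture tube like tube0, same origin and size; may be absent (None)
- tube3: culture tube like tube0, same origin and size; may be absent (None)
- tube4: culture tube like tube0, same origin and size; may be absent (None)
- tube5: culture tube like tube0, same origin and size; may be absent (None)
- meter: white glucose meter lying on the bench, 65 by 130 by 24 mm; leave alone. Origin: centre of its underside
- timer: white bench timer lying on the bench, 65 by 65 by 20 mm; leave alone. Origin: centre of its underside
- strips: test-strip jar, 48 mm across, 95 mm high; leave alone. Origin: centre of its underside
- spray: disinfectant bottle, 66 mm across, 190 mm high; leave alone. Origin: centre of its underside
- reagent: reagent bottle, 60 mm across, 150 mm high; leave alone. Origin: centre of its underside
Not all that is in view belongs to the job. Of the things like the rack, leave any that is red; of the rest the smaller one is meant.

How it is judged:
On the way, in this order (a step that is already met when the one before it is completed fails the run):
1. the cover lies on the grey silicone mat, let go (horizontal distance between cover and mat below 0.07 m and z of cover in the frame of mat below 0.012 m and contact force between the fingers and cover below 0.1 N), for 0.2 s.
2. every tube stands in the rack, let go (x of tube0 in the frame of rack between -0.071 and 0.071 m and y of tube0 in the frame of rack between -0.059 and 0.059 m and z of each of tube0, tube1, tube2, tube3, tube4, tube5 in the frame of rack below 0.015 m and angle between each of tube0, tube1, tube2, tube3, tube4, tube5's own z axis and vertical below 0.35 rad and contact force between the fingers and tube0 below 0.1 N and x of tube1 in the frame of rack between -0.071 and 0.071 m and y of tube1 in the frame of rack between -0.059 and 0.059 m and contact force between the fingers and tube1 below 0.1 N and x of tube2 in the frame of rack between -0.071 and 0.071 m and y of tube2 in the frame of rack between -0.059 and 0.059 m and contact force between the fingers and tube2 below 0.1 N and x of tube3 in the frame of rack between -0.071 and 0.071 m and y of tube3 in the frame of rack between -0.059 and 0.059 m and contact force between the fingers and tube3 below 0.1 N and x of tube4 in the frame of rack between -0.071 and 0.071 m and y of tube4 in the frame of rack between -0.059 and 0.059 m and contact force between the fingers and tube4 below 0.1 N and x of tube5 in the frame of rack between -0.071 and 0.071 m and y of tube5 in the frame of rack between -0.059 and 0.059 m and contact force between the fingers and tube5 below 0.1 N), for 0.2 s.
At the end, for the whole second after the job is handed in: every tube stands upright (within 20 degrees) on the floor of a rack compartment, the cover is seated in the chamber's mouth (centred within 10 mm, its plug down inside the walls, level), the dial's pointer is within 7.5 degrees (0.13 rad) of the standby mark, and all is released and at rest (all of step 2 and x of cover in the frame of rim between -0.01 and 0.01 m and y of cover in the frame of rim between -0.01 and 0.01 m and z of cover in the frame of rim below -0.002 m and angle between cover's own z axis and vertical below 0.025 rad and value of joint dial between 0.917 and 1.177 rad and linear speed of each of cover, rack below 0.03 m/s and linear speed of each of tube0, tube1, tube2, tube3, tube4, tube5 below 0.05 m/s); the robot touches nothing.
It fails at once if a bystander (meter, timer, jar, bottles) is pushed more than 30 mm from its place (distance of any of meter, timer, strips, spray, reagent from where it was at the start of the episode above 0.03 m).
It fails at once if a tube is tipped by more than 45 degrees (angle between any of tube0, tube1, tube2, tube3, tube4, tube5's own z axis and vertical above 0.79 rad).
It fails at once if a tube is dropped: it moves faster than 0.9 m/s (a fall of 40 mm) while not held ((linear speed of tube0 above 0.9 m/s and contact force between the fingers and tube0 below 0.05 N) or (linear speed of tube1 above 0.9 m/s and contact force between the fingers and tube1 below 0.05 N) or (linear speed of tube2 above 0.9 m/s and contact force between the fingers and tube2 below 0.05 N) or (linear speed of tube3 above 0.9 m/s and contact force between the fingers and tube3 below 0.05 N) or (linear speed of tube4 above 0.9 m/s and contact force between the fingers and tube4 below 0.05 N) or (linear speed of tube5 above 0.9 m/s and contact force between the fingers and tube5 below 0.05 N)).
Of tube0, tube1, tube2, tube3, tube4, tube5 only 3 to 5 are there at a start; the rules pass over those that are not, and their reading is None.
At some moment in a run one of rack, cover may be knocked a few centimetres aside while the robot is not near it.
It also fails if it takes over 210 s, if anything falls off the work surface, if the arm or the gripper's body presses on something with over 40 N, if the wrist force passes 120 N, or if a joint passes its speed limit or range.

## Working session

There is one attempt and no reset: what is moved stays moved. The work goes in short steps, Python scripts to look and compute and a tool call to move; the robot and the scene stay as the last step left them, time stands still between calls to the robot, and variables do not carry over. Pictures are saved under pics/ and viewed, about 12 in all and at most 16, crops included, and the job is handed in when it is done.

Besides the shell and the picture viewer there is one more tool, called after ">>>" as name(argument=value, ...), one argument or row to a line, values as JSON. apply_moves: Moves the arm, as the interface text tells. Its arguments: {"type":"object","properties":{"moves":{"type":"array","items":{"type":"array","items":{"type":"array","items":{"type":"number"}}}},"fingers":{"type":"number"}},"required":["moves"]}

```bash
mkdir -p pics; cat > h.py <<'E'
import numpy as np, cv2
from scipy.spatial.transform import Rotation as R
from plant import get_obs, imaging, order, r
def snap(n,f=None):
    s=imaging.snapshot(n)
    np.savez('last_%s.npz'%n,**s)
    if f: cv2.imwrite('pics/'+f,s['image'][:,:,::-1])
    return s
def load(n): return dict(np.load('last_%s.npz'%n))
def cam(s):
    M=cv2.Rodrigues(s['rvec'])[0]; return M,s['tvec'].reshape(3)
def pz(s,u,v,z):  # pixel ray meets plane z
    M,t=cam(s); d=M.T@np.linalg.inv(s['mtx'])@[u,v,1]; c=-M.T@t
    return c+d*(z-c[2])/d[2]
def cloud(s):
    M,t=cam(s); Z=s['range_z']; v,u=np.indices(Z.shape)
    K=s['mtx']; P=np.stack([(u-K[0,2])/K[0,0]*Z,(v-K[1,2])/K[1,1]*Z,Z],-1)
    return (P-t)@M
def proj(s,p): return cv2.projectPoints(np.float64(p).reshape(-1,3),s['rvec'],s['tvec'],s['mtx'],None)[0].reshape(-1,2)
def crop(s,f,u0,v0,u1,v1,k):
    cv2.imwrite('pics/'+f,cv2.resize(s['image'][v0:v1,u0:u1,::-1],None,fx=k,fy=k,interpolation=cv2.INTER_CUBIC))
def st():
    o=get_obs(); print({k:np.round(o[k],4).tolist() for k in('t','joints','position','tool_rot','ft_force','opening')})
    print(R.from_quat(o['tool_rot']).as_matrix().round(3).tolist())
E
python3 - <<'E'
from h import *
a=snap('scene','scene0.png');b=snap('top','top0.png');st();print(r.pinch_z)
for s in(a,b):
    M,t=cam(s);print(-M.T@t, M[2], s['mtx'][0,0])
E
```

```text
{'t': 0.1, 'joints': [1.0815, 0.5284, 1.4338, 0.0, 1.1814, -0.1785], 'position': [0.1908, 0.5944, 0.1965], 'tool_rot': [0.1088, 0.6988, -0.1101, 0.6984], 'ft_force': [0.4664, 0.9359, -0.0008], 'opening': 0.087}
[[-0.001, 0.306, 0.952], [-0.002, 0.952, -0.306], [-1.0, -0.002, -0.0]]
0.0187
[ 1.60986854 -0.23481953  1.02935629] [-0.76035472  0.20242941 -0.61715722] 427.44388804809364
[0.40319329 0.08990813 1.29926027] [ 0.05106924 -0.00296623 -0.99869071] 385.5576483903311
```

View pics/top0.png

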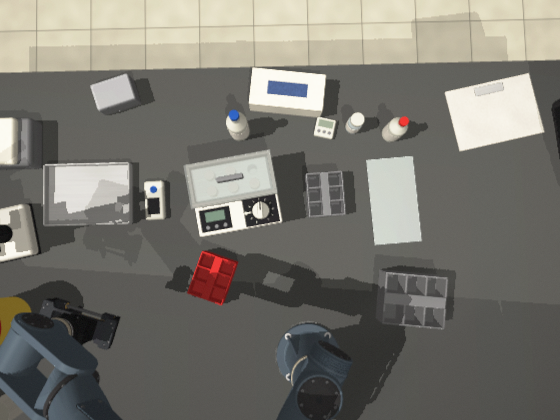

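View pics/scene0.png

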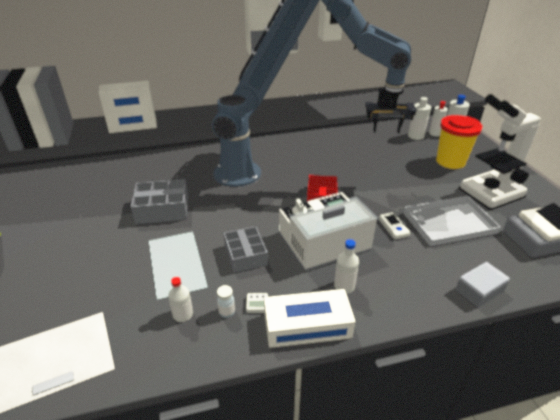

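The top view shows the incubator at about (232,192), with the cover handle at (230,178) and the dial at (260,210). The small grey rack is at (325,193) and the mat at (393,200). The red rack at (213,277) and the larger grey one at (415,300) are decoys. The scene view agrees with this.

```bash
python3 - <<'E'
from h import *
s=load('top');crop(s,'c1.png',175,140,295,240,6.6)
crop(s,'c2.png',295,145,430,255,5.9)
P=cloud(s)
for n,(u,v) in dict(handle=(230,178),cov=(205,190),dial=(260,210),mat=(393,200),rackrib=(325,193),rackfl=(317,193),spray=(236,116),bench=(290,250)).items(): print(n,P[v,u].round(3))
E
```

```text
handle [0.566 0.227 0.175]
cov [0.537 0.307 0.142]
dial [0.472 0.142 0.15 ]
mat [ 0.504 -0.302 -0.001]
rackrib [ 0.527 -0.065  0.06 ]
rackfl [ 0.534 -0.045  0.003]
spray [0.745 0.204 0.193]
bench [0.344 0.051 0.003]
```

View pics/c1.png

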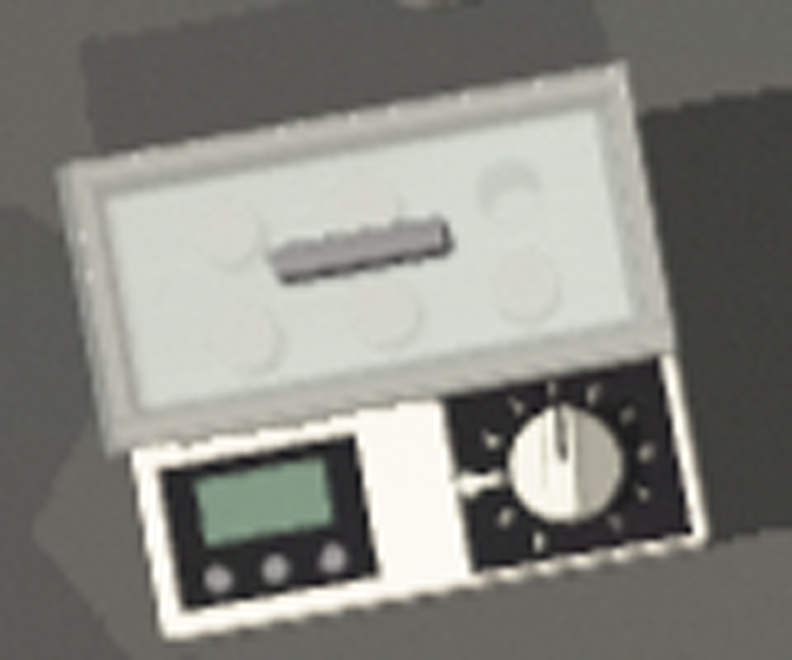

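View pics/c2.png

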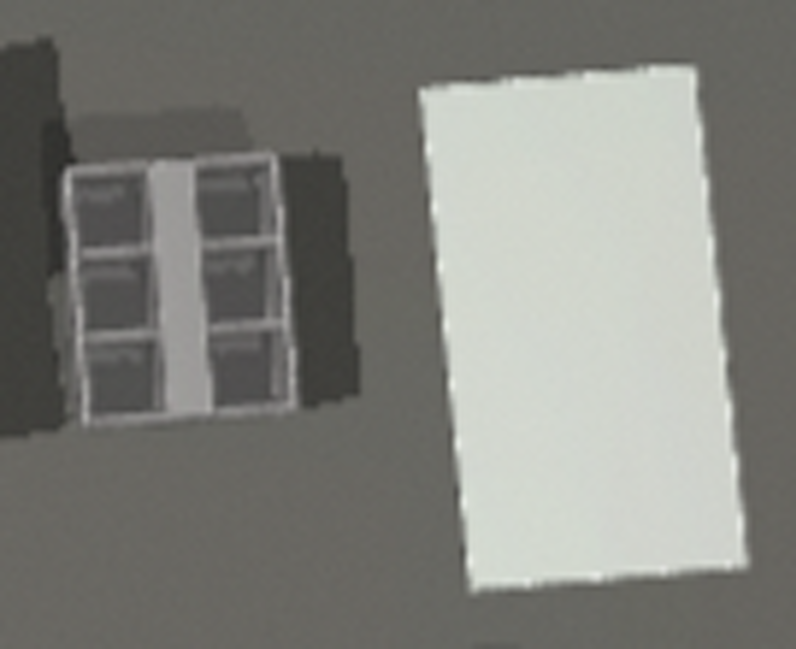

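In c1 the plate corners are about (62,172), (628,65), (672,350) and (110,450). There are five tubes, and the empty well is at the rear right (510,185). The dial is at about (565,460) with its pointer up, and the long standby mark is on its left, from (510,480) to (465,487). In c2 the rack corners are (65,170), (277,155), (293,405) and (85,423), and the mat corners are (420,88), (695,66), (746,566) and (470,590).

```bash
python3 - <<'E'
from h import *
s=load('top')
def fit(nm,px,u0,v0,k,z,dx,dy):
    W=np.array([pz(s,(u+.5)/k-.5+u0,(v+.5)/k-.5+v0,z)[:2] for u,v in px])
    # order TL(+x,+y) TR(+x,-y) BR(-x,-y) BL(-x,+y)
    c=W.mean(0); ax=(W[0]+W[1]-W[2]-W[3]); ay=(W[0]+W[3]-W[1]-W[2])
    ya=np.arctan2(ax[1],ax[0]); yb=np.arctan2(-ay[0],ay[1])
    print(nm,c.round(4),'yaw',round(ya,3),round(yb,3),'size',np.linalg.norm(ax)/2,np.linalg.norm(ay)/2,(dx,dy))
    return c
fit('plate',[(62,172),(628,65),(672,350),(110,450)],175,140,6.6,.145,.136,.266)
fit('rack',[(65,170),(277,155),(293,405),(85,423)],295,145,5.9,.06,.142,.118)
fit('mat',[(420,88),(695,66),(746,566),(470,590)],295,145,5.9,.003,.29,.16)
for z in(.171,):
  for u,v in((362,250),): print('handle',pz(s,u/6.6+175-.4,v/6.6+140-.4,.177))
f=lambda u,v,z:pz(s,u/6.6+175-.4,v/6.6+140-.4,z).round(4)
print('disc c',f(567,463,.12),'pointer tip',f(558,408,.15),'markdot',f(465,487,.11),'conscorn',f(702,545,.11),f(165,637,.11))
P=cloud(s)
m=(P[...,2]>.158)&(P[...,2]<.185)&(abs(P[...,0]-.566)<.06)&(abs(P[...,1]-.227)<.06)
q=P[m];c=q[:,:2].mean(0);w,V=np.linalg.eigh(np.cov((q[:,:2]-c).T));print('handle cloud',len(q),q.mean(0),V[:,1],np.sqrt(w*12),q[:,2].max())
m=(P[...,2]>.13)&(P[...,2]<.2)&(abs(P[...,0]-.47)<.04)&(abs(P[...,1]-.142)<.04)
q=P[m];print('dial cloud',len(q),q.mean(0),q[:,2].max())
E
```

```text
plate [0.5684 0.2294] yaw 0.144 0.159 size 0.13098409678126802 0.26127803124802357 (0.136, 0.266)
rack [ 0.5261 -0.0651] yaw 0.041 0.055 size 0.1384048940248323 0.11531719302965036 (0.142, 0.118)
mat [ 0.5044 -0.3018] yaw 0.062 0.06 size 0.2884125608157854 0.158385674216214 (0.29, 0.16)
handle [0.56772029 0.22819083 0.177     ]
disc c [0.4744 0.1418 0.12  ] pointer tip [0.4976 0.144  0.15  ] markdot [0.4649 0.1902 0.11  ] conscorn [0.4351 0.08   0.11  ] [0.3981 0.3314 0.11  ]
handle cloud 148 [0.56930147 0.22981216 0.17425187] [-0.15850507  0.98735816] [0.01498112 0.0787952 ] 0.18072730389232292
dial cloud 79 [0.47467173 0.14269319 0.14873816] 0.15429366914698872
```

>>> apply_moves(
  moves=[
    [[-0.01,-0.02,0.04,0.1,0,0],[-0.02,-0.04,0.08,0.2,0,0],[-0.03,-0.06,0.12,0.3,0,0],[-0.04,-0.08,0.16,0.4,0,0],[-0.05,-0.1,0.2,0.53,0,0],[-0.055,-0.12,0.24,0.66,0,0],[-0.055,-0.14,0.28,0.8,0,0],[-0.055,-0.155,0.315,0.94,0,0]],
  ],
  fingers=0,
)

```text
t: 0.9
position: [0.4448, 0.3491, 0.2523]
tool_rot: [0.416, 0.572, -0.416, 0.572]
ft_force: [-0.2, 0.4, 0.1]
opening: 0.0868
```

```bash
cat >> h.py <<'E'
def go(x,y,z,yaw=None):
    o=get_obs(); M=R.from_quat(o['tool_rot']).as_matrix(); d=M.T@(np.array([x,y,z])-o['position'])
    cy=np.arctan2(M[1,1],M[0,1]); w=0 if yaw is None else (cy-yaw+np.pi)%(2*np.pi)-np.pi
    # tilt correction included in rot vector
    yw=cy if yaw is None else yaw
    T=np.array([[0,np.cos(yw),np.sin(yw)],[0,np.sin(yw),-np.cos(yw)],[-1,0,0]])
    print('shift',d.round(4).tolist(),'rot',R.from_matrix(M.T@T).as_rotvec().round(4).tolist(),'pos',np.round(o['position'],4).tolist(),'yaw',round(cy,4),'t',round(o['t'],2))
E
python3 -c "
from h import *
go(.569,.2297,.25,.155)"
```

```text
shift [0.0024, 0.0814, 0.1519] rot [0.1583, 0.0004, 0.0002] pos [0.4448, 0.3491, 0.2523] yaw 0.3133 t 0.9
```

>>> apply_moves(
  moves=[
    [[0,0.02,0.038,0.04,0,0],[0,0.04,0.076,0.08,0,0],[0,0.06,0.114,0.12,0,0],[0.002,0.081,0.152,0.158,0,0],[0.002,0.081,0.152,0.158,0,0],[0.002,0.081,0.152,0.158,0,0]],
  ],
)

```text
t: 1.5
position: [0.5683, 0.2314, 0.2494]
tool_rot: [0.458, 0.539, -0.459, 0.538]
ft_force: [-0.7, -0.0, 0.5]
opening: 0.0871
```

```bash
python3 - <<'E'
from h import *
s=snap('wrist','w1.png');go(.569,.2297,.15,.155)
P=cloud(s)
m=(P[...,2]>.16)&(P[...,2]<.185)&(abs(P[...,0]-.569)<.06)&(abs(P[...,1]-.23)<.07)
q=P[m]; print(len(q),q[:,2].min(),q[:,2].max())
if len(q): print(cv2.minAreaRect(q[:,:2].astype(np.float32)*1000))
M,t=cam(s);print(-M.T@t,M.round(2))
E
```

```text
shift [0.0996, 0.0013, 0.0029] rot [0.0065, -0.0005, 0.0022] pos [0.5674, 0.2323, 0.2496] yaw 0.1615 t 1.55
1776 0.16041910268200635 0.17799854029448045
((570.6807250976562, 229.2293701171875), (13.887084007263184, 79.22711944580078), 9.451201438903809)
[0.55668727 0.30286022 0.43554572] [[ 0.99  0.16 -0.  ]
 [ 0.16 -0.95  0.27]
 [ 0.04 -0.26 -0.96]]
```

View pics/w1.png

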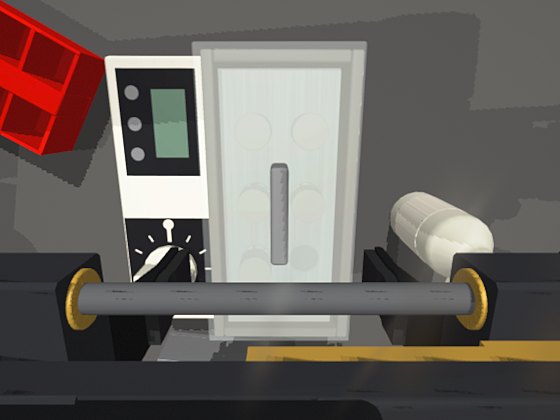

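The handle lies at wrist pixel (279,214) and measures 13.9 × 79 mm, centred at (0.5707, 0.2292), yaw 0.165. That matches the description, so I'm descending to it.

>>> apply_moves(
  moves=[
    [[0.025,0.003,0.0035,0,0,0],[0.05,0.003,0.0035,0,0,0],[0.075,0.003,0.0035,0,0,0],[0.09,0.003,0.0035,0,0,0],[0.0985,0.003,0.0035,0,0,0],[0.0985,0.003,0.0035,0,0,0]],
  ],
)

```text
t: 2.15
position: [0.57, 0.2303, 0.1508]
tool_rot: [0.457, 0.54, -0.458, 0.539]
ft_force: [-0.4, 1.1, -0.9]
opening: 0.0869
```

>>> apply_moves(
  moves=[
    [[0,0,0,0,0,0],[0,0,0,0,0,0],[0,0,0,0,0,0],[0,0,0,0,0,0],[0,0,0,0,0,0],[0,0,0,0,0,0],[0,0,0,0,0,0],[-0.005,0,0,0,0,0]],
  ],
  fingers=255,
)

```text
t: 2.95
position: [0.5712, 0.2292, 0.1563]
tool_rot: [0.457, 0.539, -0.458, 0.538]
ft_force: [-0.2, 0.1, 0.3]
opening: 0.0308
```

>>> apply_moves(
  moves=[
    [[-0.005,0,0,0,0,0],[-0.015,0,0,0,0,0],[-0.03,0,0,0,0,0],[-0.05,0,0,0,0,0],[-0.075,0,0,0,0,0],[-0.095,0,0,0,0,0],[-0.11,0,0,0,0,0],[-0.11,0,0,0,0,0]],
  ],
)

```text
t: 3.75
position: [0.5737, 0.2298, 0.2705]
tool_rot: [0.46, 0.537, -0.456, 0.54]
ft_force: [-0.2, 0.2, 0.9]
opening: 0.0006
```

```bash
python3 -c "
from h import *
st();go(.504,-.302,.27,-1.51)"
```

```text
{'t': 3.75, 'joints': [0.2004, 0.4437, 1.3677, 0.0, 1.3232, 0.0384], 'position': [0.5737, 0.2298, 0.2705], 'tool_rot': [0.4598, 0.5373, -0.4559, 0.5403], 'ft_force': [-0.2427, 0.1811, 0.8691], 'opening': 0.0006}
[[0.007, 0.987, 0.161], [0.001, 0.161, -0.987], [-1.0, 0.007, -0.0]]
shift [-0.0008, -0.1546, 0.5136] rot [1.6721, -0.0061, -0.005] pos [0.5737, 0.2298, 0.2705] yaw 0.1621 t 3.75
```

The fingers need about 1.1 s to close, so I lifted too early and came up empty. Nothing was disturbed. I'm reopening and trying again.

>>> apply_moves(
  moves=[
    [[0,0,0,0,0,0],[0,-0.001,0,0,0,0],[0,-0.002,0,0,0,0],[0,-0.003,0,0,0,0],[0,-0.003,0,0,0,0],[0.02,-0.003,0,0,0,0],[0.045,-0.003,0,0,0,0],[0.07,-0.003,0,0,0,0]],
  ],
  fingers=80,
)

```text
t: 4.55
position: [0.5691, 0.2289, 0.1963]
tool_rot: [0.458, 0.539, -0.458, 0.539]
ft_force: [-0.2, 0.5, -0.4]
opening: 0.0554
```

>>> apply_moves(
  moves=[
    [[0.02,0,0,0,0,0],[0.035,0,0,0,0,0],[0.045,0,0,0,0,0],[0.05,0,0,0,0,0],[0.05,0,0,0,0,0]],
  ],
)

```text
t: 5.05
position: [0.5687, 0.2288, 0.1464]
tool_rot: [0.458, 0.539, -0.458, 0.539]
ft_force: [-0.4, 0.4, -0.0]
opening: 0.0599
```

>>> apply_moves(
  moves=[
    [[0,0,0,0,0,0],[0,0,0,0,0,0],[0,0,0,0,0,0],[0,0,0,0,0,0],[0,0,0,0,0,0],[0,0,0,0,0,0],[0,0,0,0,0,0],[0,0,0,0,0,0]],
  ],
  fingers=255,
)

```text
t: 5.85
position: [0.5694, 0.229, 0.147]
tool_rot: [0.458, 0.539, -0.458, 0.539]
ft_force: [1.2, -0.2, 0.5]
opening: 0.0132
```

>>> apply_moves(
  moves=[
    [[-0.005,0,0,0,0,0],[-0.01,0,0,0,0,0],[-0.02,0,0,0,0,0],[-0.03,0,0,0,0,0]],
  ],
)

```text
t: 6.25
position: [0.5686, 0.2288, 0.1774]
tool_rot: [0.458, 0.539, -0.458, 0.539]
ft_force: [0.9, -0.6, -2.6]
opening: 0.0135
```

Now it's gripped (opening 13.5 mm, load -2.6 N). Next I lift, then carry and turn it.

>>> apply_moves(
  moves=[
    [[-0.02,0,0,0,0,0],[-0.04,0,0,0,0,0],[-0.06,0,0,0,0,0],[-0.08,-0.005,0.015,0,0,0],[-0.095,-0.015,0.04,0.06,0,0],[-0.1,-0.025,0.075,0.16,0,0],[-0.1,-0.035,0.115,0.28,0,0],[-0.1,-0.047,0.155,0.4,0,0]],
  ],
)

```text
t: 7.05
position: [0.5475, 0.0672, 0.2783]
tool_rot: [0.557, 0.435, -0.556, 0.437]
ft_force: [1.2, 0.1, -3.9]
opening: 0.0136
```

```bash
python3 -c "
from h import *
go(.504,-.302,.27,-1.51)"
```

```text
shift [0.0083, 0.0462, 0.3689] rot [1.2682, -0.0017, -0.0019] pos [0.5475, 0.0672, 0.2783] yaw -0.2418 t 7.05
```

>>> apply_moves(
  moves=[
    [[0,0.006,0.045,0.14,0,0],[0,0.012,0.09,0.28,0,0],[0,0.018,0.135,0.42,0,0],[0,0.024,0.18,0.56,0,0],[0,0.03,0.22,0.7,0,0],[0,0.035,0.26,0.84,0,0],[0,0.04,0.3,0.98,0,0],[0,0.043,0.335,1.12,0,0]],
  ],
)

```text
t: 7.85
position: [0.51, -0.2696, 0.2779]
tool_rot: [0.704, 0.072, -0.703, 0.073]
ft_force: [0.1, -0.2, -3.4]
opening: 0.0133
```

```bash
python3 -c "
from h import *
go(.504,-.302,.27,-1.51)"
```

```text
shift [0.0079, 0.0305, 0.0125] rot [0.1454, -0.001, -0.0013] pos [0.51, -0.2696, 0.2779] yaw -1.3646 t 7.85
```

>>> apply_moves(
  moves=[
    [[0.01,0.01,0.005,0.05,0,0],[0.04,0.02,0.01,0.1,0,0],[0.08,0.03,0.0125,0.146,0,0],[0.12,0.0305,0.0125,0.146,0,0],[0.16,0.0305,0.0125,0.146,0,0],[0.195,0.0305,0.0125,0.146,0,0],[0.22,0.0305,0.0125,0.146,0,0],[0.235,0.0305,0.0125,0.146,0,0]],
  ],
)

```text
t: 8.65
position: [0.5038, -0.2993, 0.0402]
tool_rot: [-0.706, -0.024, 0.707, -0.023]
ft_force: [-0.4, -0.1, -3.8]
opening: 0.0134
```

>>> apply_moves(
  moves=[
    [[0.008,0,0,0,0,0],[0.014,0,0,0,0,0],[0.02,0,0,0,0,0],[0.024,0,0,0,0,0],[0.026,0,0,0,0,0],[0.026,0,0,0,0,0]],
  ],
)

```text
t: 9.25
position: [0.5046, -0.2999, 0.016]
tool_rot: [0.707, 0.024, -0.707, 0.024]
ft_force: [-0.2, 0.7, -3.3]
opening: 0.0135
```

>>> apply_moves(
  moves=[
    [[0.001,0,0,0,0,0],[0.002,0,0,0,0,0],[0.003,0,0,0,0,0],[0.003,0,0,0,0,0]],
  ],
)

```text
t: 9.65
position: [0.5049, -0.3001, 0.0149]
tool_rot: [0.707, 0.023, -0.706, 0.024]
ft_force: [-2.1, 0.8, 8.4]
opening: 0.0133
```

>>> apply_moves(
  moves=[
    [[0,0,0,0,0,0],[0,0,0,0,0,0],[0,0,0,0,0,0],[0,0,0,0,0,0],[0,0,0,0,0,0],[-0.01,0,0,0,0,0],[-0.03,0,0,0,0,0],[-0.06,0,0,0,0,0]],
  ],
  fingers=80,
)

```text
t: 10.45
position: [0.5034, -0.2989, 0.0725]
tool_rot: [-0.706, -0.024, 0.708, -0.023]
ft_force: [-0.4, -0.0, 0.2]
opening: 0.0588
```

>>> apply_moves(
  moves=[
    [[-0.04,0,0,0,0,0],[-0.08,0,0,0,0,0],[-0.12,0,0,0,0,0],[-0.16,0,-0.02,-0.1,0,0],[-0.2,0,-0.05,-0.22,0,0],[-0.2,0,-0.09,-0.35,0,0],[-0.2,0,-0.13,-0.48,0,0],[-0.2,0,-0.17,-0.6,0,0]],
  ],
)

```text
t: 11.25
position: [0.6754, -0.2882, 0.2744]
tool_rot: [0.668, 0.233, -0.667, 0.233]
ft_force: [0.0, -1.2, 0.6]
opening: 0.0598
```

```bash
python3 - <<'E'
from h import *
s=snap('top')
crop(s,'t2.png',175,130,435,260,3)
st()
E
```

```text
{'t': 11.3, 'joints': [-0.5508, 0.6325, 1.0185, 0.0038, 1.4838, 0.3417], 'position': [0.6817, -0.287, 0.2727], 'tool_rot': [0.6694, 0.2341, -0.6643, 0.2361], 'ft_force': [5.6613, -0.8233, 1.5262], 'opening': 0.0599}
[[0.008, 0.627, -0.779], [-0.0, -0.779, -0.627], [-1.0, 0.005, -0.006]]
```

View pics/t2.png

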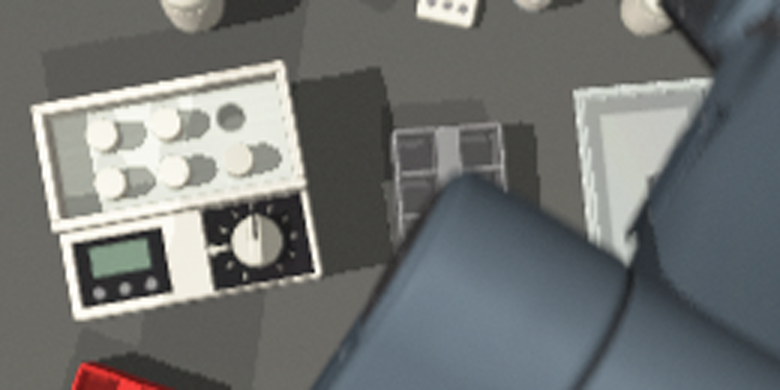

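The cover lies on the mat. The chamber is open with five caps at t2 pixels (102,132), (165,123), (110,183), (174,170) and (240,158); the well at (231,117) is empty.

```bash
python3 - <<'E'
from h import *
s=load('top')
f=lambda u,v,z:pz(s,(u+.5)/3-.5+175,(v+.5)/3-.5+130,z)[:2]
caps=np.array([f(u,v,.13) for u,v in((102,132),(165,123),(110,183),(174,170),(240,158))])
L=np.array([(25,66),(25,0),(-25,66),(-25,0),(-25,-66)])/1000
# rigid fit
a=caps-caps.mean(0);b=L-L.mean(0);th=np.arctan2((b[:,0]*a[:,1]-b[:,1]*a[:,0]).sum(),(b*a).sum())
Rm=np.array([[np.cos(th),-np.sin(th)],[np.sin(th),np.cos(th)]]);c=caps.mean(0)-Rm@L.mean(0)
print('rim',c,th,((caps-(L@Rm.T+c))*1000).round(1).tolist())
print([f(*p,.14) .round(4).tolist() for p in((33,106),(286,62),(305,185),(52,230))],'rim corners mean',np.mean([f(*p,.14) for p in((33,106),(286,62),(305,185),(52,230))],0))
P=cloud(s);print('mat cover',P[175,385],'x')
go(*(c+Rm@[-.025,-.066]),.27,th-np.pi/2)
E
```

```text
rim [0.57182222 0.22814917] 0.1587952854713414 [[1.7, -0.1], [-1.0, 0.9], [-1.2, 0.4], [0.1, 0.4], [0.4, -1.6]]
[[0.6143, 0.3646], [0.6532, 0.1083], [0.5278, 0.092], [0.4883, 0.347]] rim corners mean [0.5708841  0.22797255]
mat cover [ 0.58816247 -0.27438622  0.01157649] x
shift [0.0016, -0.4253, -0.183] rot [0.5192, -0.007, -0.0034] pos [0.6817, -0.287, 0.2727] yaw -0.8929 t 11.3
```

>>> apply_moves(
  moves=[
    [[0,-0.03,-0.013,0.05,0,0],[0,-0.07,-0.03,0.1,0,0],[0,-0.11,-0.047,0.15,0,0],[0,-0.15,-0.064,0.2,0,0],[0,-0.19,-0.082,0.25,0,0],[0,-0.23,-0.1,0.3,0,0],[0,-0.27,-0.117,0.36,0,0],[0,-0.31,-0.134,0.43,0,0]],
  ],
  fingers=112,
)

```text
t: 12.1
position: [0.5866, 0.0396, 0.2734]
tool_rot: [0.702, 0.082, -0.702, 0.082]
ft_force: [0.3, 1.0, -0.6]
opening: 0.0486
```

```bash
cat >> h.py <<'E'
rim=np.array([.5715,.2282]); th=.159
def loc(c,yaw,x,y): return c+np.array([[np.cos(yaw),-np.sin(yaw)],[np.sin(yaw),np.cos(yaw)]])@[x,y]
def well(x,y): return loc(rim,th,x/1000,y/1000)
YT=th-np.pi/2
E
python3 -c "
from h import *
go(*well(-25,-66),.26,YT)"
```

```text
shift [0.0134, -0.123, 0.0009] rot [0.0743, -0.0003, 0.0] pos [0.5866, 0.0396, 0.2734] yaw -1.3375 t 12.1
```

>>> apply_moves(
  moves=[
    [[0,-0.04,0,0.03,0,0],[0,-0.08,0,0.06,0,0],[0.005,-0.11,0.001,0.074,0,0],[0.013,-0.123,0.001,0.074,0,0],[0.013,-0.123,0.001,0.074,0,0],[0.013,-0.123,0.001,0.074,0,0]],
  ],
)

```text
t: 12.7
position: [0.558, 0.1563, 0.2597]
tool_rot: [-0.705, -0.057, 0.705, -0.058]
ft_force: [-0.3, -0.1, 0.4]
opening: 0.0489
```

```bash
python3 - <<'E'
from h import *
s=snap('wrist','w2.png')
p=np.array([[*well(x,y),.13] for x,y in((-25,-66),(-25,0),(25,0),(-25,66),(25,66),(25,-66))])
print(proj(s,p).round(1).tolist())
P=cloud(s)
for q in p:
    m=(np.hypot(P[...,0]-q[0],P[...,1]-q[1])<.022)&(abs(P[...,2]-.13)<.006)
    if m.sum()>30:
        h=P[m]; (c,rr)=cv2.minEnclosingCircle(h[:,:2].astype(np.float32)); print(m.sum(),q.round(4),np.round(c,4),round(rr,4),h[:,2].mean())
go(*well(-25,-66),.101,YT)
E
```

```text
[[272.5, 198.6], [201.7, 198.3], [198.8, 143.6], [130.7, 197.9], [124.8, 143.3], [272.7, 144.0]]
875 [0.5573 0.1591 0.13  ] [0.5588 0.1576] 0.016 0.128559712866369
883 [0.5468 0.2242 0.13  ] [0.5486 0.2225] 0.0159 0.1284828563738163
992 [0.5962 0.2322 0.13  ] [0.5976 0.2305] 0.0163 0.12846715470462425
909 [0.5364 0.2894 0.13  ] [0.5381 0.2876] 0.0161 0.12835557344288093
1026 [0.5857 0.2973 0.13  ] [0.5871 0.2956] 0.0164 0.1283809853936595
shift [0.1589, -0.0034, 0.0007] rot [0.0026, -0.0002, -0.0009] pos [0.5585, 0.1559, 0.2599] yaw -1.4092 t 12.75
```

View pics/w2.png

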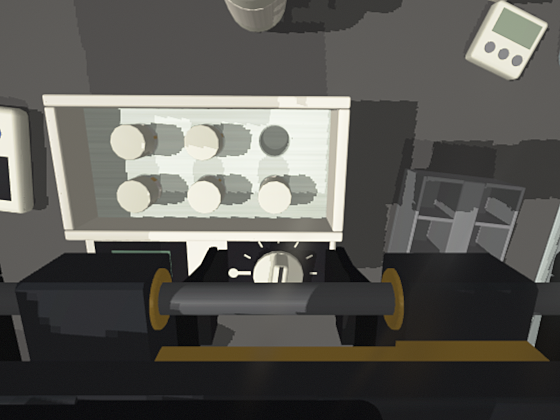

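All five caps are found with a 16 mm radius, at most 2 mm from the top-camera fit; the first is at wrist pixel (274,195). I'm descending to it.

>>> apply_moves(
  moves=[
    [[0.03,-0.0025,0.001,0,0,0],[0.065,-0.0025,0.001,0,0,0],[0.1,-0.0025,0.001,0,0,0],[0.125,-0.0025,0.001,0,0,0],[0.145,-0.0025,0.001,0,0,0],[0.157,-0.0025,0.001,0,0,0],[0.157,-0.0025,0.001,0,0,0]],
  ],
)

```text
t: 13.45
position: [0.556, 0.1582, 0.1014]
tool_rot: [-0.704, -0.057, 0.706, -0.057]
ft_force: [-0.4, -0.4, -0.7]
opening: 0.0489
```

>>> apply_moves(
  moves=[
    [[0,0,0,0,0,0],[0,0,0,0,0,0],[0,0,0,0,0,0],[0,0,0,0,0,0],[0,0,0,0,0,0],[-0.005,0,0,0,0,0],[-0.015,0,0,0,0,0],[-0.03,0,0,0,0,0]],
  ],
  fingers=255,
)

```text
t: 14.25
position: [0.5556, 0.1599, 0.133]
tool_rot: [-0.704, -0.058, 0.705, -0.057]
ft_force: [-1.0, 0.1, 0.5]
opening: 0.0015
```

The fingers closed to 1.5 mm, so they missed the cap. I'll raise slightly and look.

>>> apply_moves(
  moves=[
    [[-0.03,0,0,0,0,0],[-0.07,0,0,0,0,0],[-0.11,0,0,0,0,0],[-0.13,0,0,0,0,0],[-0.13,0,0,0,0,0]],
  ],
  fingers=112,
)

```text
t: 14.75
position: [0.5587, 0.1603, 0.2673]
tool_rot: [0.708, 0.058, -0.702, 0.058]
ft_force: [0.2, -0.1, 0.2]
opening: 0.0333
```

```bash
python3 - <<'E'
from h import *
s=snap('wrist','w3.png');snap('top')
P=cloud(s)
for x,y in((-25,-66),(-25,0),(25,0),(-25,66),(25,66)):
    q=well(x,y)
    m=(np.hypot(P[...,0]-q[0],P[...,1]-q[1])<.022)&(P[...,2]>.115)&(P[...,2]<.16)
    if m.sum()>30:
        h=P[m]; h=h[h[:,2]>h[:,2].max()-.012]; (c,rr)=cv2.minEnclosingCircle(h[:,:2].astype(np.float32)); print(m.sum(),q.round(4),np.round(c,4),round(rr,4),np.median(h[:,2]))
t=load('top')
P=cloud(t);
for u,v in((255,182),):
    print(P[v-4:v+5:2,u-4:u+5:2,2].round(3))
st()
E
```

```text
878 [0.5573 0.1591] [0.559  0.1566] 0.0159 0.12862598941015024
903 [0.5468 0.2242] [0.5485 0.2225] 0.0161 0.12844374384089546
985 [0.5962 0.2322] [0.5976 0.2304] 0.0161 0.1284495143022497
970 [0.5364 0.2894] [0.5386 0.2877] 0.0164 0.12837074948938393
1067 [0.5857 0.2973] [0.5872 0.2951] 0.0161 0.12836392006071234
[[0.468 0.46  0.128 0.094 0.386]
 [0.453 0.376 0.376 0.378 0.382]
 [0.375 0.376 0.372 0.13  0.381]
 [0.13  0.128 0.13  0.132 0.127]
 [0.125 0.131 0.127 0.129 0.096]]
{'t': 14.85, 'joints': [0.0868, 0.3949, 1.4714, 0.0002, 1.2751, 1.4944], 'position': [0.556, 0.1599, 0.263], 'tool_rot': [0.7048, 0.0577, -0.7047, 0.0575], 'ft_force': [-0.7539, 0.3867, -0.6094], 'opening': 0.0413}
[[0.0, 0.162, -0.987], [0.0, -0.987, -0.162], [-1.0, -0.0, -0.0]]
```

View pics/w3.png

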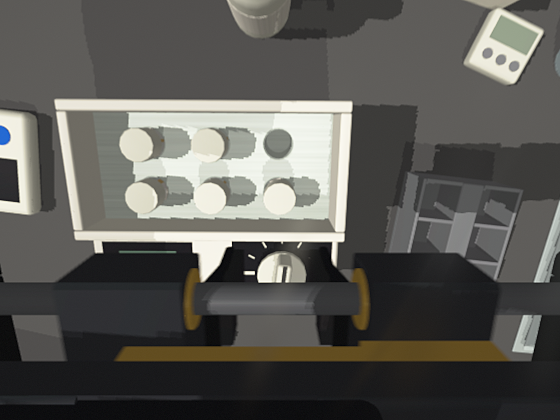

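The tube at (281,196) still stands in its well, unmoved. I'll repeat with the fingers closing and no lift, to see the opening.

>>> apply_moves(
  moves=[
    [[0.02,0.001,-0.002,0,0,0],[0.055,0.001,-0.002,0,0,0],[0.095,0.001,-0.002,0,0,0],[0.125,0.001,-0.002,0,0,0],[0.15,0.001,-0.002,0,0,0],[0.162,0.001,-0.002,0,0,0],[0.162,0.001,-0.002,0,0,0]],
  ],
)

```text
t: 15.55
position: [0.5561, 0.1588, 0.0979]
tool_rot: [-0.702, -0.057, 0.707, -0.057]
ft_force: [-0.3, -0.3, -0.2]
opening: 0.0489
```

>>> apply_moves(
  moves=[
    [[0,0,0,0,0,0],[0,0,0,0,0,0],[0,0,0,0,0,0],[0,0,0,0,0,0]],
  ],
  fingers=255,
)

```text
t: 15.95
position: [0.5595, 0.1591, 0.1022]
tool_rot: [0.706, 0.057, -0.704, 0.058]
ft_force: [0.4, -0.2, 2.5]
opening: 0.0297
```

>>> apply_moves(
  moves=[
    [[0,0,0,0,0,0],[0,0,0,0,0,0],[0,0,0,0,0,0],[0,0,0,0,0,0]],
  ],
)

```text
t: 16.35
position: [0.5598, 0.159, 0.1021]
tool_rot: [0.706, 0.057, -0.704, 0.058]
ft_force: [1.2, -0.1, 5.8]
opening: 0.0298
```

>>> apply_moves(
  moves=[
    [[-0.004,0,0,0,0,0],[-0.008,0,0,0,0,0],[-0.012,0,0,0,0,0],[-0.016,0,0,0,0,0],[-0.02,0,0,0,0,0],[-0.024,0,0,0,0,0],[-0.028,0,0,0,0,0],[-0.028,0,0,0,0,0]],
  ],
)

```text
t: 17.15
position: [0.5591, 0.159, 0.1295]
tool_rot: [0.705, 0.057, -0.704, 0.058]
ft_force: [-0.2, -0.1, -1.1]
opening: 0.0295
```

Held at 29.5 mm. I'll lift clear at moderate speed and check with the camera.

>>> apply_moves(
  moves=[
    [[-0.008,0,0,0,0,0],[-0.02,0,0,0,0,0],[-0.036,0,0,0,0,0],[-0.054,0,0,0,0,0],[-0.072,0,0,0,0,0],[-0.09,0,0,0,0,0],[-0.108,0,0,0,0,0],[-0.12,0,0,0,0,0]],
  ],
)

```text
t: 17.95
position: [0.5593, 0.159, 0.2512]
tool_rot: [0.706, 0.057, -0.704, 0.057]
ft_force: [-0.3, -0.0, -0.0]
opening: 0.0296
```

```bash
python3 - <<'E'
from h import *
s=snap('scene');crop(s,'s2.png',200,140,420,300,3.6);st()
t=snap('top');crop(t,'t3.png',175,130,435,260,3)
E
```

```text
{'t': 18.0, 'joints': [0.0851, 0.4078, 1.4799, 0.0, 1.2478, 1.493], 'position': [0.5603, 0.1592, 0.2528], 'tool_rot': [0.7069, 0.0575, -0.7026, 0.0575], 'ft_force': [0.5028, 0.1363, 0.7984], 'opening': 0.0295}
[[0.006, 0.162, -0.987], [0.001, -0.987, -0.162], [-1.0, 0.0, -0.006]]
```

View pics/s2.png

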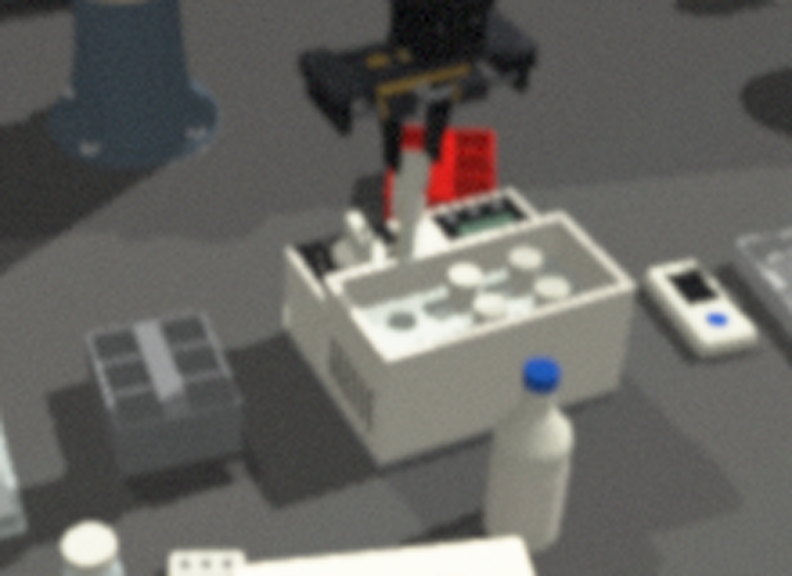

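The tube hangs upright from the gripper, with its lower end at s2 (405,258) clear of the rim. Next I check the rack pose and the tube's bottom height.

```bash
cat >> h.py <<'E'
def rack(n='top'):
    s=load(n); P=cloud(s)
    m=(P[...,2]>.053)&(P[...,2]<.068)&(abs(P[...,0]-.53)<.14)&(abs(P[...,1]+.065)<.13)
    q=(P[m][:,:2]*1000).astype(np.float32)
    if len(q)<30: print('few',len(q));return
    mask=m.astype(np.uint8); nn,lb,sta,_=cv2.connectedComponentsWithStats(mask,connectivity=8)
    k=1+sta[1:,4].argmax(); q=(P[lb==k][:,:2]*1000).astype(np.float32)
    (c,w,a)=cv2.minAreaRect(q); print(n,'rack',len(q),np.round(c,1),np.round(w,1),round(a,1))
E
python3 - <<'E'
from h import *
rack('top');rack('scene')
s=load('scene');print(proj(s,[[.559,.159,.165],[.559,.159,.15],[.559,.159,.26]]))
go(*loc(np.array([.526,-.065]),.048,-.046,.034),.25,YT)
E
```

```text
top rack 621 [527.2 -65.4] [142.6 118.1] 2.8
scene rack 513 [529.1 -67.4] [151.5 118.2] 2.7
[[311.92748673 212.38624863]
 [311.70784171 215.95326291]
 [313.38834083 188.66211663]]
shift [0.0009, 0.1766, 0.1117] rot [0.0039, -0.005, -0.0004] pos [0.56, 0.1591, 0.2514] yaw -1.4079 t 18.05
```

View pics/t3.png

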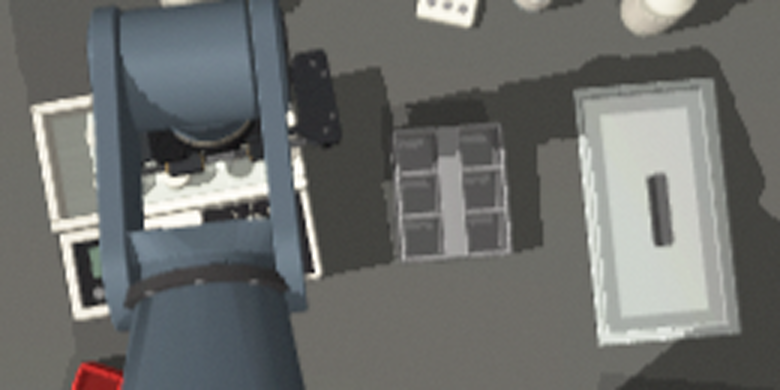

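The rack is at (0.527, -0.065), yaw 0.049, and its measured size of 142.6 × 118 mm matches. The cover lies squarely on the mat at t3 (658,210). Now I carry tube 1.

>>> apply_moves(
  moves=[
    [[0,0.02,0.012,0,0,0],[0,0.05,0.03,0,0,0],[0,0.08,0.05,0,0,0],[0,0.11,0.07,0,0,0],[0,0.14,0.09,0,0,0],[0,0.165,0.105,0,0,0],[0,0.177,0.11,0,0,0],[0,0.177,0.11,0,0,0]],
  ],
)

```text
t: 18.85
position: [0.4785, -0.0346, 0.2485]
tool_rot: [-0.705, -0.057, 0.705, -0.056]
ft_force: [1.0, -0.1, -0.9]
opening: 0.0297
```

```bash
cat >> h.py <<'E'
rk=np.array([.527,-.0653]); ryaw=.049
def comp(x,y): return loc(rk,ryaw,x/1000,y/1000)
E
python3 - <<'E'
from h import *
go(*comp(-46,34),.095,YT)
E
```

```text
shift [0.1535, -0.0008, -0.0011] rot [0.0009, 0.0005, 0.0004] pos [0.4785, -0.0346, 0.2485] yaw -1.4109 t 18.85
```

>>> apply_moves(
  moves=[
    [[0.02,-0.001,-0.001,0,0,0],[0.045,-0.001,-0.001,0,0,0],[0.07,-0.001,-0.001,0,0,0],[0.095,-0.001,-0.001,0,0,0],[0.12,-0.001,-0.001,0,0,0],[0.138,-0.001,-0.001,0,0,0],[0.148,-0.001,-0.001,0,0,0],[0.152,-0.001,-0.001,0,0,0]],
  ],
)

```text
t: 19.65
position: [0.4795, -0.0313, 0.0958]
tool_rot: [-0.704, -0.058, 0.705, -0.058]
ft_force: [-0.2, 0.2, -0.5]
opening: 0.0294
```

>>> apply_moves(
  moves=[
    [[0,0,0,0,0,0],[0.001,0,0,0,0,0],[0.002,0,0,0,0,0],[0.002,0,0,0,0,0]],
  ],
)

```text
t: 20.05
position: [0.48, -0.0325, 0.0954]
tool_rot: [0.705, 0.057, -0.704, 0.058]
ft_force: [-0.5, 0.2, -0.7]
opening: 0.0296
```

>>> apply_moves(
  moves=[
    [[0.001,0,0,0,0,0],[0.002,0,0,0,0,0],[0.003,0,0,0,0,0],[0.004,0,0,0,0,0],[0.004,0,0,0,0,0]],
  ],
)

```text
t: 20.55
position: [0.4815, -0.033, 0.0929]
tool_rot: [0.706, 0.057, -0.703, 0.058]
ft_force: [-2.3, 1.2, 14.5]
opening: 0.0299
```

>>> apply_moves(
  moves=[
    [[0,0,0,0,0,0],[0,0,0,0,0,0],[0,0,0,0,0,0],[0,0,0,0,0,0],[-0.03,0,0,0,0,0],[-0.07,0,0,0,0,0],[-0.11,0,0,0,0,0],[-0.15,0,0,0,0,0]],
  ],
  fingers=112,
)

```text
t: 21.35
position: [0.479, -0.0322, 0.2419]
tool_rot: [-0.704, -0.058, 0.705, -0.057]
ft_force: [0.1, 0.3, 0.6]
opening: 0.0488
```

```bash
python3 - <<'E'
from h import *
go(*well(-25,0),.25,YT)
E
```

```text
shift [-0.0081, -0.242, -0.1085] rot [0.0037, 0.0013, 0.0007] pos [0.479, -0.0322, 0.2419] yaw -1.4081 t 21.35
```

>>> apply_moves(
  moves=[
    [[-0.01,-0.02,-0.01,0,0,0],[-0.01,-0.06,-0.028,0,0,0],[-0.01,-0.1,-0.046,0,0,0],[-0.01,-0.14,-0.064,0,0,0],[-0.01,-0.18,-0.082,0,0,0],[-0.01,-0.22,-0.1,0,0,0],[-0.01,-0.241,-0.11,0,0,0],[-0.01,-0.241,-0.11,0,0,0]],
  ],
)

```text
t: 22.15
position: [0.5492, 0.2263, 0.25]
tool_rot: [-0.705, -0.059, 0.705, -0.059]
ft_force: [-0.7, -0.8, 0.5]
opening: 0.0482
```

```bash
echo 'rim=np.array([.5728,.2275])' >> h.py; python3 - <<'E'
from h import *
snap('top');rack()
go(*well(-25,0),.099,YT)
E
```

```text
top rack 613 [526.8 -65.7] [141.9 118.4] 2.9
shift [0.1509, 0.0007, 0.0004] rot [0.0066, 0.0016, -0.0004] pos [0.5486, 0.2244, 0.2499] yaw -1.4052 t 22.2
```

>>> apply_moves(
  moves=[
    [[0.03,0,0,0,0,0],[0.065,0,0,0,0,0],[0.1,0,0,0,0,0],[0.125,0,0,0,0,0],[0.143,0,0,0,0,0],[0.151,0,0,0,0,0],[0.151,0,0,0,0,0]],
  ],
)

```text
t: 22.9
position: [0.548, 0.2219, 0.0988]
tool_rot: [-0.704, -0.057, 0.706, -0.057]
ft_force: [-0.5, 0.1, -0.5]
opening: 0.0492
```

>>> apply_moves(
  moves=[
    [[0,0,0,0,0,0],[0,0,0,0,0,0],[0,0,0,0,0,0],[0,0,0,0,0,0],[0,0,0,0,0,0],[0,0,0,0,0,0],[0,0,0,0,0,0]],
  ],
  fingers=255,
)

```text
t: 23.6
position: [0.55, 0.2235, 0.1009]
tool_rot: [0.706, 0.058, -0.704, 0.058]
ft_force: [-0.5, -0.3, 5.6]
opening: 0.0299
```

>>> apply_moves(
  moves=[
    [[-0.004,0,0,0,0,0],[-0.01,0,0,0,0,0],[-0.018,0,0,0,0,0],[-0.028,0,0,0,0,0],[-0.04,0,0,0,0,0],[-0.055,0,0,0,0,0],[-0.07,0,0,0,0,0],[-0.085,0,0,0,0,0]],
  ],
)

```text
t: 24.4
position: [0.5491, 0.2233, 0.1864]
tool_rot: [0.705, 0.058, -0.705, 0.057]
ft_force: [-0.0, -0.2, -0.1]
opening: 0.03
```

>>> apply_moves(
  moves=[
    [[-0.02,0,0,0,0,0],[-0.04,0,0,0,0,0],[-0.06,0,0,0,0,0],[-0.065,0.02,0.005,0,0,0],[-0.065,0.055,0.02,0,0,0],[-0.065,0.09,0.035,0,0,0],[-0.065,0.125,0.05,0,0,0],[-0.065,0.16,0.065,0,0,0]],
  ],
)

```text
t: 25.2
position: [0.5103, 0.0537, 0.2509]
tool_rot: [0.705, 0.058, -0.704, 0.058]
ft_force: [-0.1, 0.2, 0.1]
opening: 0.0298
```

```bash
python3 - <<'E'
from h import *
go(*comp(-46,-34),.25,YT)
E
```

```text
shift [0.0009, 0.1486, 0.0525] rot [0.0044, -0.0012, -0.0004] pos [0.5103, 0.0537, 0.2509] yaw -1.4074 t 25.2
```

>>> apply_moves(
  moves=[
    [[0,0.035,0.012,0,0,0],[0,0.07,0.025,0,0,0],[0,0.105,0.037,0,0,0],[0,0.135,0.048,0,0,0],[0,0.148,0.052,0,0,0],[0,0.148,0.052,0,0,0]],
  ],
)

```text
t: 25.8
position: [0.4837, -0.101, 0.2505]
tool_rot: [0.705, 0.056, -0.704, 0.057]
ft_force: [0.6, 0.5, -0.2]
opening: 0.0303
```

```bash
python3 - <<'E'
from h import *
go(*comp(-46,-34),.093,YT)
E
```

```text
shift [0.1575, 0.0003, 0.0012] rot [0.0007, -0.0011, -0.0005] pos [0.4837, -0.101, 0.2505] yaw -1.4111 t 25.8
```

>>> apply_moves(
  moves=[
    [[0.025,0,0.001,0,0,0],[0.055,0,0.001,0,0,0],[0.085,0,0.001,0,0,0],[0.11,0,0.001,0,0,0],[0.13,0,0.001,0,0,0],[0.145,0,0.001,0,0,0],[0.154,0,0.001,0,0,0],[0.158,0,0.001,0,0,0]],
  ],
)

```text
t: 26.6
position: [0.4827, -0.0985, 0.0917]
tool_rot: [-0.705, -0.058, 0.705, -0.058]
ft_force: [-1.4, 1.6, 25.5]
opening: 0.0301
```

>>> apply_moves(
  moves=[
    [[0,0,0,0,0,0],[0.001,0,0,0,0,0],[0.001,0,0,0,0,0]],
  ],
)

```text
t: 26.9
position: [0.4835, -0.0996, 0.0919]
tool_rot: [0.706, 0.057, -0.704, 0.058]
ft_force: [0.9, 1.2, 4.3]
opening: 0.0299
```

>>> apply_moves(
  moves=[
    [[0,0,0,0,0,0],[0,0,0,0,0,0],[0,0,0,0,0,0],[0,0,0,0,0,0],[-0.03,0,0,0,0,0],[-0.07,0,0,0,0,0],[-0.11,0,0,0,0,0],[-0.15,0,0,0,0,0]],
  ],
  fingers=112,
)

```text
t: 27.7
position: [0.482, -0.0997, 0.2421]
tool_rot: [-0.704, -0.058, 0.705, -0.057]
ft_force: [0.3, -0.6, 0.5]
opening: 0.0486
```

```bash
python3 - <<'E'
from h import *
snap('top')
go(*well(-25,66),.25,YT)
E
```

```text
shift [-0.0028, -0.3766, -0.114] rot [0.004, -0.0106, -0.0071] pos [0.4864, -0.1014, 0.2487] yaw -1.4078 t 27.75
```

>>> apply_moves(
  moves=[
    [[0,-0.035,-0.01,0,0,0],[0,-0.08,-0.024,0,0,0],[0,-0.125,-0.038,0,0,0],[0,-0.17,-0.052,0,0,0],[0,-0.215,-0.066,0,0,0],[0,-0.26,-0.08,0,0,0],[0,-0.305,-0.094,0,0,0],[0,-0.345,-0.106,0,0,0]],
  ],
)

```text
t: 28.55
position: [0.531, 0.2601, 0.2403]
tool_rot: [-0.705, -0.058, 0.705, -0.058]
ft_force: [0.7, 0.5, -0.4]
opening: 0.0486
```

>>> apply_moves(
  moves=[
    [[0,-0.02,-0.008,0,0,0],[0,-0.03,-0.008,0,0,0],[0,-0.03,-0.008,0,0,0],[0,-0.03,-0.008,0,0,0]],
  ],
)

```text
t: 28.95
position: [0.5338, 0.2876, 0.2404]
tool_rot: [-0.704, -0.057, 0.705, -0.058]
ft_force: [-0.4, 0.2, -0.4]
opening: 0.0489
```

```bash
python3 - <<'E'
from h import *
go(*well(-25,66),.099,YT)
E
```

```text
shift [0.1414, -0.0006, -0.0042] rot [0.0033, 0.0013, -0.0009] pos [0.5338, 0.2876, 0.2404] yaw -1.4085 t 28.95
```

>>> apply_moves(
  moves=[
    [[0.02,0,-0.004,0,0,0],[0.055,0,-0.004,0,0,0],[0.09,0,-0.004,0,0,0],[0.115,0,-0.004,0,0,0],[0.132,0,-0.004,0,0,0],[0.14,0,-0.004,0,0,0],[0.14,0,-0.004,0,0,0]],
  ],
)

```text
t: 29.65
position: [0.5377, 0.2879, 0.1]
tool_rot: [-0.704, -0.057, 0.706, -0.057]
ft_force: [-0.7, 0.1, 0.1]
opening: 0.049
```

>>> apply_moves(
  moves=[
    [[0,0,0,0,0,0],[0,0,0,0,0,0],[0,0,0,0,0,0],[0,0,0,0,0,0],[0,0,0,0,0,0],[0,0,0,0,0,0],[0,0,0,0,0,0]],
  ],
  fingers=255,
)

```text
t: 30.35
position: [0.5391, 0.2896, 0.1019]
tool_rot: [0.706, 0.058, -0.704, 0.057]
ft_force: [0.4, -0.9, 5.1]
opening: 0.0297
```

>>> apply_moves(
  moves=[
    [[-0.004,0,0,0,0,0],[-0.01,0,0,0,0,0],[-0.018,0,0,0,0,0],[-0.028,0,0,0,0,0],[-0.04,0,0,0,0,0],[-0.055,0,0,0,0,0],[-0.07,0,0,0,0,0],[-0.085,0,0,0,0,0]],
  ],
)

```text
t: 31.15
position: [0.5382, 0.2895, 0.1874]
tool_rot: [0.705, 0.058, -0.705, 0.057]
ft_force: [-0.0, 0.5, -1.2]
opening: 0.0294
```

>>> apply_moves(
  moves=[
    [[-0.02,0,0,0,0,0],[-0.04,0,0,0,0,0],[-0.06,0,0,0,0,0],[-0.065,0.02,0.002,0,0,0],[-0.065,0.055,0.006,0,0,0],[-0.065,0.09,0.01,0,0,0],[-0.065,0.125,0.014,0,0,0],[-0.065,0.16,0.018,0,0,0]],
  ],
)

```text
t: 31.95
position: [0.5463, 0.1274, 0.252]
tool_rot: [0.705, 0.058, -0.704, 0.058]
ft_force: [1.2, -0.2, -0.4]
opening: 0.0299
```

```bash
python3 - <<'E'
from h import *
snap('top'); rack(); go(*comp(0,-34),.25,YT)
E
```

```text
top rack 623 [526.8 -65.3] [142.1 118.5] 2.9
shift [0.003, 0.2155, 0.0532] rot [0.001, -0.0001, -0.0053] pos [0.5468, 0.122, 0.2519] yaw -1.4108 t 32.0
```

>>> apply_moves(
  moves=[
    [[0,0.03,0.008,0,0,0],[0,0.065,0.016,0,0,0],[0,0.1,0.025,0,0,0],[0,0.135,0.034,0,0,0],[0,0.17,0.042,0,0,0],[0,0.2,0.05,0,0,0],[0,0.216,0.053,0,0,0],[0,0.216,0.053,0,0,0]],
  ],
)

```text
t: 32.8
position: [0.5294, -0.0947, 0.2514]
tool_rot: [0.705, 0.056, -0.704, 0.057]
ft_force: [-0.4, 0.7, -0.7]
opening: 0.0296
```

```bash
python3 - <<'E'
from h import *
go(*comp(0,-34),.0935,YT)
E
```

```text
shift [0.1579, 0.0043, 0.0016] rot [0.0007, -0.0011, -0.0005] pos [0.5294, -0.0947, 0.2514] yaw -1.4111 t 32.8
```

>>> apply_moves(
  moves=[
    [[0.025,0.004,0.001,0,0,0],[0.055,0.004,0.001,0,0,0],[0.085,0.004,0.001,0,0,0],[0.11,0.004,0.001,0,0,0],[0.13,0.004,0.001,0,0,0],[0.145,0.004,0.001,0,0,0],[0.154,0.004,0.001,0,0,0],[0.157,0.004,0.001,0,0,0]],
  ],
)

```text
t: 33.6
position: [0.5285, -0.0958, 0.0932]
tool_rot: [-0.704, -0.058, 0.705, -0.058]
ft_force: [-0.3, 0.6, -0.4]
opening: 0.0296
```

>>> apply_moves(
  moves=[
    [[0,0,0,0,0,0],[0.001,0,0,0,0,0],[0.002,0,0,0,0,0]],
  ],
)

```text
t: 33.9
position: [0.5297, -0.0975, 0.0929]
tool_rot: [0.706, 0.057, -0.704, 0.058]
ft_force: [-0.9, -0.4, 8.1]
opening: 0.0297
```

>>> apply_moves(
  moves=[
    [[0,0,0,0,0,0],[0,0,0,0,0,0],[0,0,0,0,0,0],[0,0,0,0,0,0],[-0.03,0,0,0,0,0],[-0.07,0,0,0,0,0],[-0.11,0,0,0,0,0],[-0.15,0,0,0,0,0]],
  ],
  fingers=112,
)

```text
t: 34.7
position: [0.5283, -0.0971, 0.2431]
tool_rot: [-0.704, -0.058, 0.705, -0.057]
ft_force: [0.7, 0.5, 0.9]
opening: 0.0486
```

```bash
python3 - <<'E'
from h import *
go(*well(25,0),.25,YT)
E
```

```text
shift [-0.0068, -0.313, -0.1215] rot [0.0037, 0.0008, 0.0005] pos [0.5283, -0.0971, 0.2431] yaw -1.4081 t 34.7
```

>>> apply_moves(
  moves=[
    [[-0.005,-0.035,-0.014,0,0,0],[-0.005,-0.08,-0.031,0,0,0],[-0.005,-0.125,-0.048,0,0,0],[-0.005,-0.17,-0.066,0,0,0],[-0.005,-0.215,-0.084,0,0,0],[-0.005,-0.26,-0.101,0,0,0],[-0.005,-0.295,-0.115,0,0,0],[-0.005,-0.313,-0.122,0,0,0]],
  ],
)

```text
t: 35.5
position: [0.5983, 0.2346, 0.2464]
tool_rot: [-0.705, -0.059, 0.705, -0.058]
ft_force: [-0.2, -0.1, -0.0]
opening: 0.0487
```

>>> apply_moves(
  moves=[
    [[0,0,0,0,0,0],[0,0,0,0,0,0],[0,0,0,0,0,0]],
  ],
)

```text
t: 35.8
position: [0.5982, 0.2296, 0.2467]
tool_rot: [-0.704, -0.057, 0.705, -0.057]
ft_force: [-0.4, -0.0, 0.1]
opening: 0.0489
```

```bash
python3 - <<'E'
from h import *
go(*well(25,0),.0985,YT)
E
```

```text
shift [0.1482, -0.0021, 0.0002] rot [0.0021, 0.001, -0.0008] pos [0.5982, 0.2296, 0.2467] yaw -1.4097 t 35.8
```

>>> apply_moves(
  moves=[
    [[0.02,-0.002,0,0,0,0],[0.055,-0.002,0,0,0,0],[0.09,-0.002,0,0,0,0],[0.12,-0.002,0,0,0,0],[0.139,-0.002,0,0,0,0],[0.147,-0.002,0,0,0,0],[0.147,-0.002,0,0,0,0]],
  ],
)

```text
t: 36.5
position: [0.5976, 0.2318, 0.099]
tool_rot: [-0.704, -0.057, 0.706, -0.057]
ft_force: [0.4, 0.1, 0.4]
opening: 0.0488
```

>>> apply_moves(
  moves=[
    [[0,0,0,0,0,0],[0,0,0,0,0,0],[0,0,0,0,0,0],[0,0,0,0,0,0],[0,0,0,0,0,0],[0,0,0,0,0,0],[0,0,0,0,0,0]],
  ],
  fingers=255,
)

```text
t: 37.2
position: [0.5991, 0.2331, 0.1012]
tool_rot: [0.706, 0.057, -0.704, 0.058]
ft_force: [-0.2, -2.1, 5.9]
opening: 0.0301
```

>>> apply_moves(
  moves=[
    [[-0.004,0,0,0,0,0],[-0.01,0,0,0,0,0],[-0.018,0,0,0,0,0],[-0.028,0,0,0,0,0],[-0.04,0,0,0,0,0],[-0.055,0,0,0,0,0],[-0.07,0,0,0,0,0],[-0.085,0,0,0,0,0]],
  ],
)

```text
t: 38.0
position: [0.5979, 0.2341, 0.1866]
tool_rot: [0.705, 0.058, -0.705, 0.057]
ft_force: [-0.1, -0.2, -1.3]
opening: 0.0299
```

>>> apply_moves(
  moves=[
    [[-0.02,0,0,0,0,0],[-0.04,0,0,0,0,0],[-0.06,0,0,0,0,0],[-0.065,0.02,0.005,0,0,0],[-0.065,0.055,0.016,0,0,0],[-0.065,0.09,0.028,0,0,0],[-0.065,0.125,0.04,0,0,0],[-0.065,0.16,0.052,0,0,0]],
  ],
)

```text
t: 38.8
position: [0.5723, 0.0667, 0.2512]
tool_rot: [0.705, 0.058, -0.704, 0.057]
ft_force: [0.3, 0.0, -1.1]
opening: 0.0302
```

```bash
python3 - <<'E'
from h import *
snap('top'); rack(); go(*comp(0,34),.25,YT)
E
```

```text
top rack 496 [527.7 -81.4] [141.9  87.5] 2.1
shift [0.0014, 0.0838, 0.0602] rot [0.0009, 0.0012, -0.0039] pos [0.5714, 0.0609, 0.251] yaw -1.4108 t 38.85
```

>>> apply_moves(
  moves=[
    [[0,0.025,0.018,0,0,0],[0,0.05,0.036,0,0,0],[0,0.072,0.052,0,0,0],[0,0.084,0.06,0,0,0],[0,0.084,0.06,0,0,0],[0,0.084,0.06,0,0,0]],
  ],
)

```text
t: 39.45
position: [0.5277, -0.0249, 0.2504]
tool_rot: [0.705, 0.058, -0.704, 0.057]
ft_force: [-0.7, 0.2, -0.6]
opening: 0.0299
```

```bash
python3 - <<'E'
from h import *
go(*comp(0,34),.0935,YT); snap('wrist');rack('wrist')
E
```

```text
shift [0.1569, 0.0061, 0.0037] rot [0.0034, -0.0015, 0.0007] pos [0.5277, -0.0249, 0.2504] yaw -1.4084 t 39.45
wrist rack 4134 [528.2 -68.8] [139.8 118.4] 2.9
```

>>> apply_moves(
  moves=[
    [[0.025,0.005,0.003,0,0,0],[0.055,0.005,0.003,0,0,0],[0.085,0.005,0.003,0,0,0],[0.11,0.005,0.003,0,0,0],[0.13,0.005,0.003,0,0,0],[0.145,0.005,0.003,0,0,0],[0.153,0.005,0.003,0,0,0],[0.157,0.005,0.003,0,0,0]],
  ],
)

```text
t: 40.3
position: [0.5252, -0.0301, 0.0921]
tool_rot: [-0.704, -0.058, 0.705, -0.058]
ft_force: [0.2, -1.0, 14.3]
opening: 0.0301
```

>>> apply_moves(
  moves=[
    [[0,0,0,0,0,0],[0.001,0,0,0,0,0],[0.002,0,0,0,0,0]],
  ],
)

```text
t: 40.6
position: [0.5262, -0.0312, 0.0921]
tool_rot: [0.706, 0.057, -0.704, 0.058]
ft_force: [0.1, 0.2, 9.3]
opening: 0.03
```

>>> apply_moves(
  moves=[
    [[0,0,0,0,0,0],[0,0,0,0,0,0],[0,0,0,0,0,0],[0,0,0,0,0,0],[-0.03,0,0,0,0,0],[-0.07,0,0,0,0,0],[-0.11,0,0,0,0,0],[-0.15,0,0,0,0,0]],
  ],
  fingers=112,
)

```text
t: 41.4
position: [0.5245, -0.0309, 0.2421]
tool_rot: [-0.704, -0.058, 0.705, -0.057]
ft_force: [0.7, -0.0, 1.0]
opening: 0.0487
```

```bash
python3 - <<'E'
from h import *
go(*well(25,66),.25,YT)
E
```

```text
shift [-0.0079, -0.3131, -0.1148] rot [0.0037, 0.0008, 0.0003] pos [0.5245, -0.0309, 0.2421] yaw -1.4081 t 41.4
```

>>> apply_moves(
  moves=[
    [[-0.005,-0.035,-0.013,0,0,0],[-0.005,-0.08,-0.029,0,0,0],[-0.005,-0.125,-0.046,0,0,0],[-0.005,-0.17,-0.062,0,0,0],[-0.005,-0.215,-0.079,0,0,0],[-0.005,-0.26,-0.095,0,0,0],[-0.005,-0.295,-0.108,0,0,0],[-0.005,-0.313,-0.115,0,0,0]],
  ],
)

```text
t: 42.2
position: [0.5874, 0.3, 0.2453]
tool_rot: [-0.705, -0.059, 0.705, -0.058]
ft_force: [-0.3, -1.4, 0.1]
opening: 0.0487
```

>>> apply_moves(
  moves=[
    [[0,0,0,0,0,0],[0,0,0,0,0,0],[0,0,0,0,0,0]],
  ],
)

```text
t: 42.5
position: [0.5874, 0.2952, 0.2456]
tool_rot: [-0.704, -0.057, 0.705, -0.057]
ft_force: [-0.5, 0.8, -1.1]
opening: 0.049
```

```bash
python3 - <<'E'
from h import *
go(*well(25,66),.0985,YT)
snap('top');rack()
E
```

```text
shift [0.1471, -0.0016, -0.0001] rot [0.0027, 0.0011, -0.0007] pos [0.5874, 0.2952, 0.2456] yaw -1.4091 t 42.5
top rack 604 [527.1 -65.4] [142.9 118.2] 2.6
```

>>> apply_moves(
  moves=[
    [[0.02,-0.002,0,0,0,0],[0.055,-0.002,0,0,0,0],[0.09,-0.002,0,0,0,0],[0.12,-0.002,0,0,0,0],[0.138,-0.002,0,0,0,0],[0.146,-0.002,0,0,0,0],[0.146,-0.002,0,0,0,0]],
  ],
)

```text
t: 43.25
position: [0.5869, 0.2973, 0.099]
tool_rot: [-0.704, -0.057, 0.706, -0.057]
ft_force: [0.7, 0.3, 0.2]
opening: 0.0486
```

>>> apply_moves(
  moves=[
    [[0,0,0,0,0,0],[0,0,0,0,0,0],[0,0,0,0,0,0],[0,0,0,0,0,0],[0,0,0,0,0,0],[0,0,0,0,0,0],[0,0,0,0,0,0]],
  ],
  fingers=255,
)

```text
t: 43.95
position: [0.5884, 0.2982, 0.1013]
tool_rot: [0.706, 0.057, -0.704, 0.058]
ft_force: [0.7, -2.7, 5.8]
opening: 0.0301
```

>>> apply_moves(
  moves=[
    [[-0.004,0,0,0,0,0],[-0.01,0,0,0,0,0],[-0.018,0,0,0,0,0],[-0.028,0,0,0,0,0],[-0.04,0,0,0,0,0],[-0.055,0,0,0,0,0],[-0.07,0,0,0,0,0],[-0.085,0,0,0,0,0]],
  ],
)

```text
t: 44.75
position: [0.5874, 0.2992, 0.1869]
tool_rot: [0.705, 0.058, -0.704, 0.057]
ft_force: [-0.4, -0.2, -0.1]
opening: 0.0297
```

>>> apply_moves(
  moves=[
    [[-0.02,0,0,0,0,0],[-0.04,0,0,0,0,0],[-0.06,0,0,0,0,0],[-0.065,0.02,0.002,0,0,0],[-0.065,0.055,0.006,0,0,0],[-0.065,0.09,0.01,0,0,0],[-0.065,0.13,0.014,0,0,0],[-0.065,0.17,0.018,0,0,0]],
  ],
)

```text
t: 45.55
position: [0.5972, 0.1274, 0.2515]
tool_rot: [0.705, 0.058, -0.704, 0.057]
ft_force: [0.3, -0.8, 0.3]
opening: 0.0297
```

```bash
python3 - <<'E'
from h import *
snap('top'); rack(); go(*comp(46,34),.25,YT)
E
```

```text
top rack 611 [526.8 -65.2] [141.9 118.2] 2.9
shift [0.0021, 0.1433, 0.0501] rot [0.0001, -0.001, -0.0052] pos [0.598, 0.1204, 0.2514] yaw -1.4117 t 45.6
```

>>> apply_moves(
  moves=[
    [[0,0.03,0.01,0,0,0],[0,0.065,0.022,0,0,0],[0,0.1,0.035,0,0,0],[0,0.13,0.045,0,0,0],[0,0.145,0.05,0,0,0],[0,0.145,0.05,0,0,0],[0,0.145,0.05,0,0,0]],
  ],
)

```text
t: 46.3
position: [0.5716, -0.0223, 0.2504]
tool_rot: [0.705, 0.058, -0.704, 0.057]
ft_force: [0.4, 1.0, 0.2]
opening: 0.0301
```

```bash
python3 - <<'E'
from h import *
go(*comp(46,34),.0935,YT)
E
```

```text
shift [0.1569, 0.0068, 0.0016] rot [0.0036, -0.0011, 0.0011] pos [0.5716, -0.0223, 0.2504] yaw -1.4082 t 46.3
```

>>> apply_moves(
  moves=[
    [[0.025,0.006,0.001,0,0,0],[0.055,0.006,0.001,0,0,0],[0.085,0.006,0.001,0,0,0],[0.11,0.006,0.001,0,0,0],[0.13,0.006,0.001,0,0,0],[0.145,0.006,0.001,0,0,0],[0.153,0.006,0.001,0,0,0],[0.156,0.006,0.001,0,0,0]],
  ],
)

```text
t: 47.1
position: [0.5712, -0.0279, 0.0931]
tool_rot: [-0.704, -0.058, 0.705, -0.058]
ft_force: [-0.0, -0.1, -0.4]
opening: 0.03
```

>>> apply_moves(
  moves=[
    [[0,0,0,0,0,0],[0.001,0,0,0,0,0],[0.002,0,0,0,0,0]],
  ],
)

```text
t: 47.4
position: [0.572, -0.0295, 0.0927]
tool_rot: [0.705, 0.057, -0.704, 0.058]
ft_force: [-0.1, 0.2, -0.3]
opening: 0.0299
```

>>> apply_moves(
  moves=[
    [[0,0,0,0,0,0],[0,0,0,0,0,0],[0,0,0,0,0,0],[0,0,0,0,0,0],[-0.03,0,0,0,0,0],[-0.07,0,0,0,0,0],[-0.11,0,0,0,0,0],[-0.15,0,0,0,0,0]],
  ],
  fingers=112,
)

```text
t: 48.2
position: [0.571, -0.0294, 0.2433]
tool_rot: [-0.705, -0.058, 0.705, -0.057]
ft_force: [0.7, 0.5, 0.5]
opening: 0.0489
```

```bash
python3 - <<'E'
from h import *
s=snap('scene');crop(s,'s3.png',130,180,400,310,2.9)
t=snap('top')
P=cloud(t)
# cover on mat
m=(P[...,2]>.022)&(P[...,2]<.055)&(abs(P[...,0]-.504)<.14)&(abs(P[...,1]+.302)<.09)
q=(P[m][:,:2]*1000).astype(np.float32);print('handle on mat',len(q),cv2.minAreaRect(q))
for x in(-46,0,46):
  for y in(-34,34):
    c=comp(x,y);m=(np.hypot(P[...,0]-c[0],P[...,1]-c[1])<.022)&(P[...,2]>.1)&(P[...,2]<.135)
    print(x,y,m.sum(),P[m].mean(0).round(3) if m.sum() else '')
go(.5045,-.300,.25,-1.51)
E
```

```text
handle on mat 150 ((476.8265686035156, -344.6079406738281), (78.75486755371094, 17.297834396362305), 5.003296852111816)
-46 -34 0 
-46 34 0 
0 -34 69 [ 0.531 -0.096  0.12 ]
0 34 5 [ 0.537 -0.034  0.119]
46 -34 0 
46 34 38 [ 0.562 -0.032  0.117]
shift [-0.0018, 0.2545, 0.1138] rot [0.1021, -0.0129, -0.0047] pos [0.5755, -0.0304, 0.2483] yaw -1.408 t 48.3
```

View pics/s3.png

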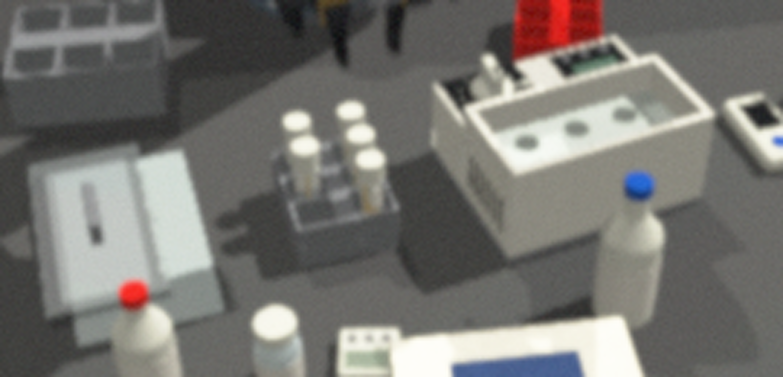

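All five tubes stand upright in the rack (caps at s3 (296,122) to (370,160)). As warned, the cover has been knocked about 5 cm to around (0.477, -0.345). It still lies flat. I'm going above it for a close look.

>>> apply_moves(
  moves=[
    [[0,0.035,0.017,0.01,0,0],[0,0.075,0.036,0.02,0,0],[0,0.115,0.056,0.03,0,0],[0,0.155,0.075,0.04,0,0],[0,0.195,0.095,0.05,0,0],[0,0.235,0.114,0.06,0,0],[0,0.27,0.131,0.07,0,0],[0,0.296,0.144,0.076,0,0]],
  ],
  fingers=60,
)

```text
t: 49.1
position: [0.4759, -0.3472, 0.2409]
tool_rot: [-0.706, -0.03, 0.707, -0.03]
ft_force: [0.7, 0.4, 0.2]
opening: 0.0663
```

>>> apply_moves(
  moves=[
    [[0.03,0,0,0,0,0],[0.06,0,0,0,0,0],[0.09,0,0,0,0,0],[0.09,0,0,0,0,0],[0.09,0,0,0,0,0]],
  ],
)

```text
t: 49.6
position: [0.4769, -0.3446, 0.1514]
tool_rot: [-0.706, -0.031, 0.707, -0.03]
ft_force: [0.4, -0.4, 0.5]
opening: 0.0663
```

```bash
python3 - <<'E'
from h import *
s=snap('wrist')
P=cloud(s)
for z0,z1 in((.028,.055),(.036,.055)):
    m=(P[...,2]>z0)&(P[...,2]<z1)&(abs(P[...,0]-.477)<.07)&(abs(P[...,1]+.345)<.05)
    q=(P[m][:,:2]*1000).astype(np.float32);print('handle',len(q),cv2.minAreaRect(q),P[m][:,2].max())
m=(P[...,2]>.008)&(P[...,2]<.02)
print('plate z',np.median(P[m][:,2]))
go(.4768,-.3446,.0155,-1.484)
E
```

```text
handle 1409 ((477.0664978027344, -347.94427490234375), (80.42372131347656, 13.996581077575684), 3.886920690536499) 0.04578411218332201
handle 1397 ((477.0664978027344, -347.94427490234375), (80.42372131347656, 13.996581077575684), 3.886920690536499) 0.04578411218332201
plate z 0.011628959983295484
shift [0.1371, -0.0009, 0.001] rot [0.0001, -0.0007, -0.0009] pos [0.4777, -0.3453, 0.1526] yaw -1.4839 t 49.65
```

>>> apply_moves(
  moves=[
    [[0.03,0.001,0,0.017,0,0],[0.06,0.001,0,0.017,0,0],[0.09,0.001,0,0.017,0,0],[0.115,0.001,0,0.017,0,0],[0.13,0.001,0,0.017,0,0],[0.135,0.001,0,0.017,0,0],[0.135,0.001,0,0.017,0,0]],
  ],
)

```text
t: 50.35
position: [0.4779, -0.3464, 0.0174]
tool_rot: [0.707, 0.024, -0.706, 0.025]
ft_force: [0.7, -0.4, 0.7]
opening: 0.0667
```

>>> apply_moves(
  moves=[
    [[0,0,0,0,0,0],[0,0,0,0,0,0],[0,0,0,0,0,0],[0,0,0,0,0,0],[0,0,0,0,0,0],[0,0,0,0,0,0],[0,0,0,0,0,0],[0,0,0,0,0,0]],
  ],
  fingers=255,
)

```text
t: 51.15
position: [0.4774, -0.3461, 0.0168]
tool_rot: [0.707, 0.025, -0.707, 0.025]
ft_force: [0.1, -1.6, -1.0]
opening: 0.0129
```

>>> apply_moves(
  moves=[
    [[0,0,0,0,0,0],[0,0,0,0,0,0],[-0.004,0,0,0,0,0],[-0.012,0,0,0,0,0],[-0.025,0,0,0,0,0],[-0.045,0,0,0,0,0],[-0.065,0,0,0,0,0],[-0.085,0,0,0,0,0]],
  ],
)

```text
t: 51.95
position: [0.4772, -0.3457, 0.1035]
tool_rot: [0.707, 0.025, -0.707, 0.025]
ft_force: [-0.5, 0.3, -3.2]
opening: 0.0131
```

>>> apply_moves(
  moves=[
    [[-0.03,0,0,0,0,0],[-0.065,0,0,0,0,0],[-0.1,0,0,0,0,0],[-0.135,0,0,0,0,0],[-0.165,0,0,0,0,0],[-0.185,0,0,0,0,0],[-0.185,0,0,0,0,0]],
  ],
)

```text
t: 52.65
position: [0.4786, -0.347, 0.2914]
tool_rot: [0.709, 0.022, -0.705, 0.027]
ft_force: [0.6, -0.8, -2.6]
opening: 0.0132
```

```bash
python3 - <<'E'
from h import *
go(*rim,.28,th)
E
```

```text
shift [0.0084, -0.5665, -0.1341] rot [-1.6598, 0.0013, -0.0096] pos [0.4786, -0.347, 0.2914] yaw -1.5008 t 52.65
```

>>> apply_moves(
  moves=[
    [[0,-0.025,-0.006,-0.08,0,0],[0,-0.065,-0.015,-0.2,0,0],[0,-0.105,-0.025,-0.33,0,0],[0,-0.145,-0.034,-0.46,0,0],[0,-0.185,-0.043,-0.59,0,0],[0,-0.225,-0.053,-0.72,0,0],[0,-0.265,-0.062,-0.85,0,0],[0,-0.305,-0.072,-0.98,0,0]],
  ],
)

```text
t: 53.45
position: [0.5264, -0.0345, 0.2856]
tool_rot: [-0.61, -0.357, 0.612, -0.355]
ft_force: [1.1, -0.3, -3.6]
opening: 0.0134
```

```bash
python3 - <<'E'
from h import *
go(*rim,.28,th)
E
```

```text
shift [0.0057, -0.0888, -0.2508] rot [-0.6748, -0.0003, 0.0031] pos [0.5264, -0.0345, 0.2856] yaw -0.5158 t 53.45
```

>>> apply_moves(
  moves=[
    [[0,-0.013,-0.036,-0.1,0,0],[0,-0.026,-0.073,-0.2,0,0],[0,-0.039,-0.11,-0.3,0,0],[0,-0.052,-0.147,-0.4,0,0],[0,-0.065,-0.184,-0.5,0,0],[0,-0.077,-0.218,-0.59,0,0],[0,-0.086,-0.243,-0.655,0,0],[0,-0.089,-0.251,-0.675,0,0]],
  ],
)

```text
t: 54.25
position: [0.5743, 0.2282, 0.2851]
tool_rot: [0.458, 0.539, -0.459, 0.537]
ft_force: [-0.4, -0.1, -3.4]
opening: 0.0133
```

>>> apply_moves(
  moves=[
    [[0.02,0,0,0,0,0],[0.04,0,0,0,0,0],[0.06,0,0,0,0,0],[0.07,0,0,0,0,0],[0.07,0,0,0,0,0],[0.07,0,0,0,0,0]],
  ],
)

```text
t: 54.85
position: [0.5758, 0.225, 0.2171]
tool_rot: [0.46, 0.537, -0.46, 0.537]
ft_force: [0.0, -0.3, -3.0]
opening: 0.013
```

```bash
python3 - <<'E'
from h import *
go(*rim,.147,th)
s=snap('wrist','w5.png')
P=cloud(s)
z=get_obs()['position'][2]
m=(P[...,2]>z+.012)&(P[...,2]<z+.04)&(abs(P[...,0]-.5728)<.07)&(abs(P[...,1]-.2275)<.06)
q=(P[m][:,:2]*1000).astype(np.float32);print('handle',len(q),cv2.minAreaRect(q),P[m][:,2].max())
E
```

```text
shift [0.0701, -0.0026, -0.0029] rot [-0.0057, 0.0002, -0.0002] pos [0.5758, 0.225, 0.2171] yaw 0.1533 t 54.85
handle 3776 ((577.2982788085938, 226.20372009277344), (30.134050369262695, 79.17884826660156), 19.105669021606445) 0.25766645049670667
```

View pics/w5.png

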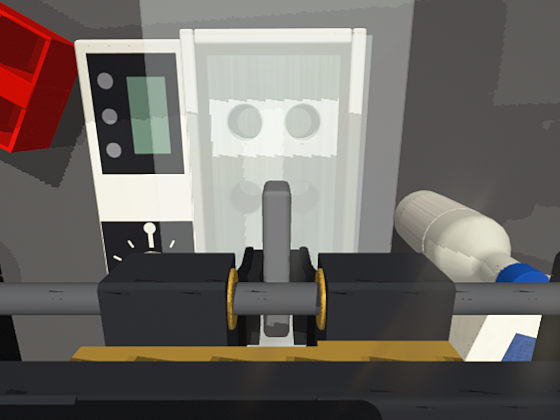

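The cover hangs level over the chamber, with the bar's top edge ends at (277,183) and (276,335). The rim inner edges are visible beside it.

```bash
python3 - <<'E'
from h import *
s=load('wrist');z=.2171+.029
a=pz(s,277,183,z);b=pz(s,276,335,z);c=(a+b)/2
print(a,b,np.linalg.norm(a-b),'mid',c,'yaw',np.arctan2(-(a-b)[0],(a-b)[1]))
P=cloud(s)
# rim top plane points in wrist cam: outer housing at z .14
m=(abs(P[...,2]-.14)<.005)&(P[...,1]>.25)
q=P[m];print(m.sum())
c2=np.array([.5728,.2275]);Rm=np.array([[np.cos(th),-np.sin(th)],[np.sin(th),np.cos(th)]])
l=(q[:,:2]-c2)@Rm; print('local x range',np.percentile(l[:,0],[.5,50,99.5]),'y max',np.percentile(l[:,1],99.5))
E
```

```text
[0.56908011 0.26829729 0.2461    ] [0.58095908 0.18927153 0.2461    ] 0.07991357553526267 mid [0.57501959 0.22878441 0.2461    ] yaw 0.1492005640667723
0Traceback (most recent call last):
  File "<stdin>", line 10, in <module>
    return _quantile_unchecked(
        a, q, axis, out, overwrite_input, method, keepdims, weights)
    return _ureduce(a,
                    func=_quantile_ureduce_func,
    ...<5 lines>...
                    overwrite_input=overwrite_input,
                    method=method)
    r = func(a, **kwargs)
    result = _quantile(arr,
                       quantiles=q,
    ...<2 lines>...
                       out=out,
                       weights=wgt)
    slices_having_nans = np.isnan(arr[-1, ...])
                                  ~~~^^^^^^^^^
IndexError: index -1 is out of bounds for axis 0 with size 0
```

>>> apply_moves(
  moves=[
    [[0.01,-0.0025,0,-0.006,0,0],[0.025,-0.0025,0,-0.006,0,0],[0.04,-0.0025,0,-0.006,0,0],[0.05,-0.0025,0,-0.006,0,0],[0.056,-0.0025,0,-0.006,0,0],[0.06,-0.0025,0,-0.006,0,0],[0.063,-0.0025,0,-0.006,0,0],[0.063,-0.0025,0,-0.006,0,0]],
  ],
)

```text
t: 55.7
position: [0.5732, 0.225, 0.1538]
tool_rot: [0.458, 0.538, -0.458, 0.538]
ft_force: [-0.0, 0.7, -2.6]
opening: 0.0131
```

>>> apply_moves(
  moves=[
    [[0.001,0,0,0,0,0],[0.002,0,0,0,0,0],[0.003,0,0,0,0,0],[0.004,0,0,0,0,0],[0.005,0,0,0,0,0],[0.005,0,0,0,0,0]],
  ],
)

```text
t: 56.3
position: [0.5732, 0.225, 0.1489]
tool_rot: [0.458, 0.538, -0.458, 0.538]
ft_force: [-0.3, 0.5, -1.9]
opening: 0.013
```

>>> apply_moves(
  moves=[
    [[0.001,0,0,0,0,0],[0.002,0,0,0,0,0],[0.002,0,0,0,0,0],[0.002,0,0,0,0,0]],
  ],
)

```text
t: 56.7
position: [0.5732, 0.2251, 0.1488]
tool_rot: [0.459, 0.538, -0.458, 0.539]
ft_force: [-2.9, -1.4, 6.5]
opening: 0.0132
```

>>> apply_moves(
  moves=[
    [[0,0,0,0,0,0],[0,0,0,0,0,0],[0,0,0,0,0,0],[0,0,0,0,0,0],[0,0,0,0,0,0],[0,0,0,0,0,0],[-0.02,0,0,0,0,0],[-0.05,0,0,0,0,0]],
  ],
  fingers=90,
)

```text
t: 57.5
position: [0.5714, 0.2246, 0.1951]
tool_rot: [0.457, 0.54, -0.46, 0.537]
ft_force: [1.4, -0.6, -0.5]
opening: 0.0556
```

>>> apply_moves(
  moves=[
    [[-0.03,0,0,0,0,0],[-0.05,0,0,0,0,0],[-0.05,0,0,0,0,0]],
  ],
)

```text
t: 57.8
position: [0.5754, 0.2255, 0.2503]
tool_rot: [0.461, 0.537, -0.456, 0.54]
ft_force: [0.3, -0.8, 0.9]
opening: 0.0564
```

```bash
python3 - <<'E'
from h import *
s=snap('wrist')
P=cloud(s);L=(P[...,:2]-rim)@np.array([[np.cos(th),-np.sin(th)],[np.sin(th),np.cos(th)]])
m=(P[...,2]>.16)&(P[...,2]<.185)&(abs(L[...,0])<.025)&(abs(L[...,1])<.06)
q=(P[m][:,:2]*1000).astype(np.float32);print('handle',len(q),cv2.minAreaRect(q),np.percentile(P[m][:,2],98))
m=(abs(L[...,0])<.06)&(abs(L[...,1])<.125)&(P[...,2]>.12)&(P[...,2]<.155)
q=P[m];A=np.c_[q[:,:2]-rim,np.ones(len(q))];f=np.linalg.lstsq(A,q[:,2],rcond=None)[0];print('plate plane',len(q),f)
dg=np.array([.4746,.1422]);go(*dg,.23,0)
E
```

```text
handle 1744 ((572.6436157226562, 225.5239715576172), (13.549671173095703, 78.99861145019531), 9.406949996948242) 0.17688439680919374
plate plane 33072 [-0.00056126 -0.00067504  0.14367947]
shift [0.0177, -0.1114, 0.0661] rot [0.16, -0.0004, -0.0033] pos [0.574, 0.2252, 0.2481] yaw 0.16 t 57.85
```

The cover is seated: the handle centre is within 1 mm of the rim centre, its top is at 0.177 as it should be, and the plate slope is under 0.001. Now the dial: I go above it with the jaws across its bar.

>>> apply_moves(
  moves=[
    [[0,-0.014,0.008,0.14,0,0],[0,-0.028,0.016,0.28,0,0],[0,-0.042,0.024,0.42,0,0],[0,-0.056,0.032,0.56,0,0],[0,-0.07,0.04,0.7,0,0],[0,-0.084,0.05,0.84,0,0],[0,-0.098,0.058,0.98,0,0],[0,-0.111,0.066,1.12,0,0]],
  ],
  fingers=145,
)

```text
t: 58.65
position: [0.472, 0.1416, 0.2449]
tool_rot: [-0.674, -0.211, 0.676, -0.21]
ft_force: [0.1, -0.5, -0.4]
opening: 0.0381
```

>>> apply_moves(
  moves=[
    [[0,0,0,0.13,0,0],[0,0,0,0.26,0,0],[0,0,0,0.39,0,0],[0,0,0,0.51,0,0],[0,0,0,0.51,0,0],[0,0,0,0.51,0,0]],
  ],
)

```text
t: 59.25
position: [0.4732, 0.1421, 0.2456]
tool_rot: [-0.705, -0.036, 0.707, -0.037]
ft_force: [0.5, -0.2, 0.7]
opening: 0.0374
```

```bash
python3 - <<'E'
from h import *
s=snap('wrist')
u,v=proj(s,[[.4746,.1422,.15]])[0].astype(int);print(u,v)
u0=max(0,u-80);v0=max(0,min(u*0+v-60,300));crop(s,'w6.png',u0,v0,u0+160,v0+120,5);print(u0,v0)
P=cloud(s)
m=(P[...,2]>.138)&(P[...,2]<.158)&(np.hypot(P[...,0]-.4746,P[...,1]-.1422)<.035)
q=(P[m][:,:2]*1000).astype(np.float32);print('bar',len(q),cv2.minAreaRect(q),np.median(P[m][:,2]))
go(.4746,.1422,.124,-1.48)
E
```

```text
275 205
195 145
bar 941 ((475.7154846191406, 140.32261657714844), (49.468711853027344, 13.996228218078613), 2.7503769397735596) 0.14840829916694948
shift [0.1219, 0.0, -0.0015] rot [0.0121, 0.0021, 0.0] pos [0.4734, 0.1421, 0.2459] yaw -1.4679 t 59.3
```

View pics/w6.png

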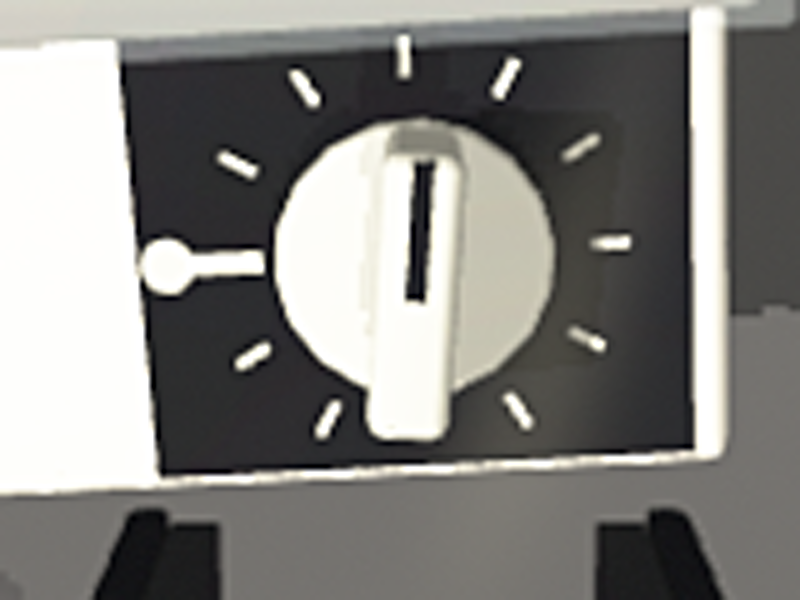

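The pointer is at w6 (415,160–300), pointing up along the bar (bar 49.5 × 14 mm, yaw 0.048). The standby dot is at (167,267), on the left. I'm descending onto the bar.

```bash
python3 - <<'E'
from h import *
s=load('wrist');d=pz(s,195+167.5/5-.5,145+267.5/5-.5,.11);c=np.array([.4757,.1403]);v=d[:2]-c
print(d,np.linalg.norm(v),'mark yaw',np.arctan2(v[1],v[0]))
E
```

```text
[0.46711467 0.18697272 0.11      ] 0.04745577316417459 mark yaw 1.7527101633137931
```

>>> apply_moves(
  moves=[
    [[0.02,0.001,-0.0015,0.055,0,0],[0.045,0.001,-0.0015,0.055,0,0],[0.07,0.001,-0.0015,0.055,0,0],[0.095,0.001,-0.0015,0.055,0,0],[0.112,0.001,-0.0015,0.055,0,0],[0.121,0.001,-0.0015,0.055,0,0],[0.121,0.001,-0.0015,0.055,0,0]],
  ],
)

```text
t: 60.0
position: [0.4747, 0.1413, 0.1247]
tool_rot: [-0.706, -0.016, 0.708, -0.017]
ft_force: [0.0, 0.7, -0.4]
opening: 0.0373
```

>>> apply_moves(
  moves=[
    [[0,0,0,0,0,0],[0,0,0,0,0,0],[0,0,0,0,0,0],[0,0,0,0,0,0],[0,0,0,0,0,0],[0,0,0,0,0,0],[0,0,0,0,0,0],[0,0,0,0,0,0]],
  ],
  fingers=255,
)

```text
t: 60.8
position: [0.4756, 0.1413, 0.1259]
tool_rot: [-0.707, -0.016, 0.707, -0.016]
ft_force: [-0.4, -0.5, 0.2]
opening: 0.0003
```

The fingers read shut with no bar between them. I'll look before turning.

```bash
python3 - <<'E'
from h import *
s=snap('wrist');a=s['image'][150:420,80:480]
t=snap('scene');b=t['image'][150:285,230:430]
cv2.imwrite('pics/w7.png',np.vstack([cv2.resize(a,(533,360)),cv2.resize(b,(533,240),interpolation=cv2.INTER_CUBIC)])[:,:,::-1])
st()
P=cloud(s)
m=(P[...,2]>.138)&(P[...,2]<.158)&(np.hypot(P[...,0]-.4746,P[...,1]-.1422)<.035)
print(m.sum())
E
```

```text
{'t': 60.9, 'joints': [0.0632, 0.4645, 1.8235, 0.0, 0.8538, 1.5882], 'position': [0.4756, 0.1413, 0.1258], 'tool_rot': [-0.7069, -0.0162, 0.707, -0.0162], 'ft_force': [0.1725, -0.1253, 1.0825], 'opening': 0.0006}
[[-0.0, 0.046, -0.999], [0.0, -0.999, -0.046], [-1.0, -0.0, 0.0]]
1162
```

View pics/w7.png

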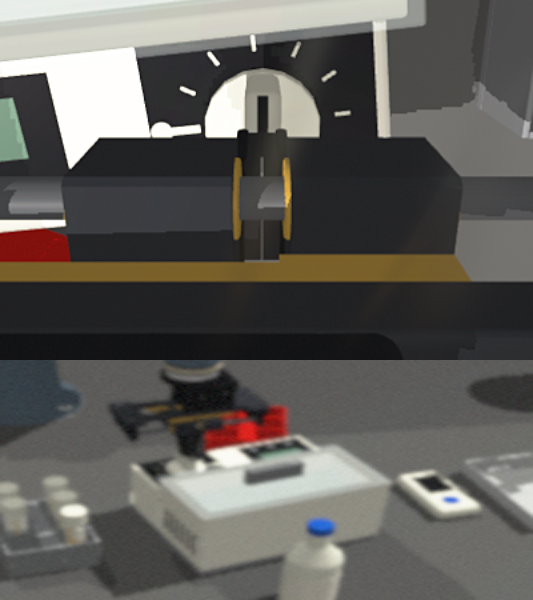

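```bash
python3 - <<'E'
from h import *
s=load('wrist');P=cloud(s)
for v in(205,215,225,235,245,250,255,265,280,300,320):
    print(v,[tuple((P[v,u]*1000).round().astype(int).tolist()) for u in(262,267,272,277,282,287,292)])
crop(s,'w8.png',215,180,335,360,3.3)
E
```

```text
205 [(499, 150, 118), (499, 147, 118), (500, 144, 119), (500, 142, 120), (500, 139, 120), (500, 136, 118), (500, 133, 117)]
215 [(494, 150, 120), (499, 147, 140), (500, 144, 142), (500, 142, 141), (500, 139, 141), (500, 137, 140), (494, 133, 119)]
225 [(487, 150, 118), (496, 147, 147), (497, 144, 149), (498, 142, 151), (497, 139, 149), (497, 137, 149), (488, 132, 119)]
235 [(481, 150, 119), (492, 146, 149), (492, 144, 149), (493, 141, 151), (492, 139, 148), (492, 136, 147), (482, 132, 120)]
245 [(475, 149, 119), (486, 146, 148), (487, 144, 149), (487, 141, 150), (487, 139, 149), (487, 136, 148), (476, 132, 120)]
250 [(486, 148, 155), (485, 146, 151), (485, 143, 151), (485, 141, 152), (486, 139, 153), (486, 136, 154), (487, 134, 155)]
255 [(486, 148, 162), (485, 146, 158), (485, 143, 159), (485, 141, 158), (485, 139, 157), (485, 136, 158), (487, 134, 162)]
265 [(486, 148, 172), (485, 145, 170), (485, 143, 170), (484, 141, 167), (485, 139, 169), (485, 137, 170), (487, 135, 173)]
280 [(486, 147, 187), (485, 145, 185), (485, 143, 184), (478, 141, 169), (485, 139, 184), (485, 137, 185), (507, 138, 228)]
300 [(505, 146, 237), (506, 145, 238), (505, 143, 236), (506, 142, 237), (506, 141, 237), (505, 140, 236), (506, 139, 238)]
320 [(481, 146, 207), (476, 144, 199), (476, 143, 199), (350, 134, -1), (476, 139, 199), (477, 137, 199), (485, 136, 213)]
```

View pics/w8.png

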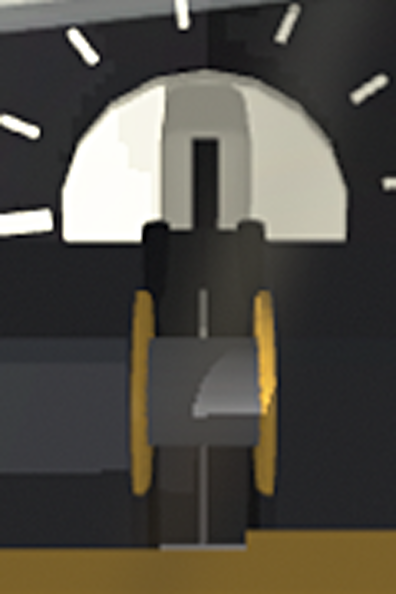

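This explains things. The closed fingers stand on top of the bar: the lowest visible finger is at z 0.151 and the bar top is at 0.150, while the reported TCP is 0.126. So the real fingertips are about 25 mm higher than reported. That also fits the marginal grips earlier, which only just caught the caps and handle. I'll open and go about 20 mm lower.

>>> apply_moves(
  moves=[
    [[-0.004,0,0,0,0,0],[-0.004,0,0,0,0,0],[-0.004,0,0,0,0,0],[-0.004,0,0,0,0,0],[-0.004,0,0,0,0,0],[0.006,0,0,0,0,0],[0.014,0,0,0,0,0],[0.02,0,0,0,0,0]],
  ],
  fingers=145,
)

```text
t: 61.7
position: [0.475, 0.1413, 0.1047]
tool_rot: [-0.706, -0.016, 0.708, -0.016]
ft_force: [-0.3, -0.4, 0.3]
opening: 0.0372
```

>>> apply_moves(
  moves=[
    [[0,0,0,0,0,0],[0,0,0,0,0,0],[0,0,0,0,0,0],[0,0,0,0,0,0],[0,0,0,0,0,0],[0,0,0,0,0,0],[0,0,0,0,0,0]],
  ],
  fingers=255,
)

```text
t: 62.4
position: [0.4759, 0.1411, 0.1061]
tool_rot: [0.707, 0.016, -0.707, 0.016]
ft_force: [-0.0, -1.8, 2.1]
opening: 0.0138
```

Bar gripped (13.8 mm). Now I turn it 1.69 rad counter-clockwise.

>>> apply_moves(
  moves=[
    [[0,0,0,-0.08,0,0],[0,0,0,-0.18,0,0],[0,0,0,-0.29,0,0],[0,0,0,-0.4,0,0],[0,0,0,-0.51,0,0],[0,0,0,-0.62,0,0],[0,0,0,-0.74,0,0],[0,0,0,-0.86,0,0]],
  ],
)

```text
t: 63.2
position: [0.4757, 0.1415, 0.1061]
tool_rot: [0.635, 0.311, -0.635, 0.311]
ft_force: [0.3, -1.0, 1.1]
opening: 0.0139
```

>>> apply_moves(
  moves=[
    [[0,0,0,-0.12,0,0],[0,0,0,-0.24,0,0],[0,0,0,-0.36,0,0],[0,0,0,-0.48,0,0],[0,0,0,-0.6,0,0],[0,0,0,-0.72,0,0],[0,0,0,-0.82,0,0],[0,0,0,-0.83,0,0]],
  ],
)

```text
t: 64.0
position: [0.4753, 0.1416, 0.1061]
tool_rot: [0.457, 0.54, -0.457, 0.539]
ft_force: [-0.8, 0.1, 3.0]
opening: 0.0135
```

```bash
python3 - <<'E'
from h import *
go(.475,.1412,.106,1.738-np.pi/2)
E
```

```text
shift [0.0001, -0.0004, 0.0003] rot [-0.0019, -0.0004, 0.0004] pos [0.4753, 0.1416, 0.1061] yaw 0.1653 t 64.0
```

>>> apply_moves(
  moves=[
    [[0,0,0,0,0,0],[0,0,0,0,0,0],[0,0,0,0,0,0],[0,0,0,0,0,0],[-0.01,0,0,0,0,0],[-0.03,0,0,0,0,0],[-0.06,0,0,0,0,0],[-0.1,0,0,0,0,0]],
  ],
  fingers=165,
)

```text
t: 64.8
position: [0.4743, 0.1412, 0.2062]
tool_rot: [0.456, 0.54, -0.458, 0.538]
ft_force: [0.2, -0.2, 0.8]
opening: 0.0306
```

>>> apply_moves(
  moves=[
    [[-0.03,0,0,0,0,0],[-0.06,0,-0.02,0,0,0],[-0.08,0,-0.06,0,0,0],[-0.08,0,-0.1,0,0,0],[-0.08,0,-0.14,0,0,0],[-0.08,0,-0.18,0,0,0],[-0.08,0,-0.2,0,0,0],[-0.08,0,-0.2,0,0,0]],
  ],
)

```text
t: 65.6
position: [0.4419, 0.341, 0.2864]
tool_rot: [0.456, 0.54, -0.456, 0.54]
ft_force: [-0.4, -1.2, -0.4]
opening: 0.0302
```

```bash
python3 - <<'E'
from h import *
st()
t=snap('top');rack();P=cloud(t)
m=(P[...,2]>.138)&(P[...,2]<.16)&(np.hypot(P[...,0]-.4746,P[...,1]-.1422)<.035)
q=(P[m][:,:2]*1000).astype(np.float32);print('bar top',len(q),cv2.minAreaRect(q) if len(q) else '')
L=(P[...,:2]-[.5715,.2282])@np.array([[np.cos(th),-np.sin(th)],[np.sin(th),np.cos(th)]])
m=(P[...,2]>.158)&(P[...,2]<.19)&(abs(L[...,0])<.03)&(abs(L[...,1])<.06)
q=(P[m][:,:2]*1000).astype(np.float32);print('handle',len(q),cv2.minAreaRect(q) if len(q) else '')
for x in(-46,0,46):
  for y in(-34,34):
    c=comp(x,y);m=(np.hypot(P[...,0]-c[0],P[...,1]-c[1])<.022)&(P[...,2]>.1)&(P[...,2]<.135)
    print(x,y,m.sum(),P[m].mean(0).round(3) if m.sum() else '')
w=snap('wrist')
a=cv2.resize(t['image'][130:260,175:435],(780,390),interpolation=cv2.INTER_CUBIC)
b=cv2.resize(w['image'],(780,585))[0:0]
cv2.imwrite('pics/f1.png',a[:,:,::-1])
s=snap('scene','f_scene.png')
E
```

```text
{'t': 65.6, 'joints': [0.4567, 0.3425, 1.4883, 0.0008, 1.3098, 0.2877], 'position': [0.4419, 0.341, 0.2864], 'tool_rot': [0.4565, 0.5405, -0.4557, 0.5403], 'ft_force': [-0.3631, -1.2075, -0.4402], 'opening': 0.0302}
[[0.001, 0.986, 0.168], [0.001, 0.168, -0.986], [-1.0, 0.001, -0.001]]
top rack 604 [527.  -65.4] [142.3 118.2] 2.8
bar top 80 ((474.97540283203125, 142.65966796875), (14.170743942260742, 49.197025299072266), 9.856513023376465)
handle 150 ((572.4229125976562, 226.75482177734375), (14.565557479858398, 79.13720703125), 9.41396427154541)
-46 -34 93 [ 0.481 -0.096  0.119]
-46 34 89 [ 0.478 -0.031  0.119]
0 -34 94 [ 0.527 -0.095  0.119]
0 34 87 [ 0.523 -0.029  0.12 ]
46 -34 0 
46 34 92 [ 0.569 -0.028  0.119]
```

View pics/f1.png

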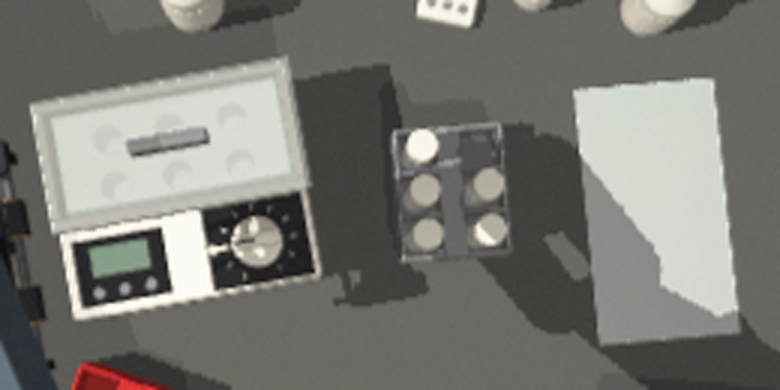

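The final view shows the dial bar at yaw 0.172 with its pointer on the standby mark at f1 (215,250). The cover is seated within 2 mm of centre, and the five caps stand at z 0.119–0.120 in the unmoved rack. I'm handing the job in.

```bash
python3 -c "
from plant import order
print(order.close_job())"
```

```text
the job is handed in; nothing more can be done
None
```

The job is done and handed in at about 66 s of robot time; no verdict was reported.

**What I did:** I laid the cover on the mat, then lifted all five culture tubes into separate compartments of the small grey rack. The cover went back on the chamber, and I turned the dial about 1.69 rad counter-clockwise to the standby mark.

**Last checks:**

| Item | Measured | Needed |
|---|---|---|
| Cover centring | about 1.7 mm off centre | within 10 mm |
| Cover level and height | level within 0.001 rad, handle top at 0.177 m (expected 0.177) | below 0.025 rad |
| Dial pointer | within about 0.02 rad of the standby mark | within 0.13 rad |
| Tube cap tops | 0.119–0.120 m (expected 0.121) | on the compartment floor |
| Rack | not moved | – |

The gripper is open and clear of everything. The bottles and the other bystanders looked untouched, but I did not measure them.

**What went wrong or disagreed:**
- **Missed grasps:** The first grasps of the cover, the first tube and the dial all closed on nothing, with no harm done. The fingers are slow, and the real fingertips sit about 25 mm higher than the reported position. I only worked that out at the dial, so the tubes were carried by the top few millimetres of their caps. All five still arrived upright and were set down.
- **Cover knocked:** While it lay on the mat, the cover was pushed about 5 cm aside. I measured it again before picking it up.
- **Cameras:** The wrist and top cameras disagreed by up to about 2 mm, as expected from the calibration.

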